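# Weigh a sample pot on the spring balance

### The job

Weigh the sample pot: hang it by its wire eye in the hook of the spring balance, easing its weight onto the spring (no faster than about 3 cm a second) until the spring carries it all, so that the hook does not bounce when you let go, and leave it hanging free and still for a good second so that the reading is true. Then take it off just as slowly and gently, and set it down softly, upright and fully home in the empty seat of the wooden rack. Do not overload or shove the balance, and leave everything else where it is.

Things in the scene. Friction and masses are not known exactly. Their poses are not given: they have to be found in the camera images.
- balance: Bench spring balance, fixed: grey cast foot (155 x 100 mm, top 16 mm above the table), aluminium column 40 x 52 mm and 336 mm high (brass screw on top to 353 mm) with a white graduated plate and slot on its front. Origin: on the table under the column's axis; z up; the front, where the hook sticks out, is its -x side.
- hook_seat (a point): Bottom of the hook's hollow, on top of the 6 mm steel bar, where the eye rests: 125 mm in front of the column's axis, 258.5 mm above the table unloaded; sinks with the hook. The bar's upturned tip is 18 mm in front of it and 17.5 mm higher; behind the 20 mm wide hollow the bar runs level to the column, 18.5 mm higher than the seat. All is open above. Axes as the balance.
- hook (a joint): How far the hook has sunk, m: 0 unloaded (top stop), 0.125 at the bottom stop. Spring 80 N/m, so 12.3 mm per 100 g, lightly damped (2 N s/m): let go out of balance, it bounces.
- pot_grip (a point): Sample pot, loose: lidded steel can 58 mm across, 48 mm high, with a rigid wire bail; weight unknown, 0.25 to 0.85 kg. This point: centre of the black grip on top of the bail, 122.5 mm above the pot's underside; grip 20 (x) x 26 (y) x 28 mm, taken across its y faces. z up, y across the bail's two legs, x through the wire eye; either way round is alike.
- pot_eye (a point): Underside of the top of the wire eye, which rests in the hook: on the pot's axis, 106 mm above its underside, 16.5 mm below the grip's centre. The eye is an arch open along the pot's x, 15 mm wide between its legs (4.8 mm wire, 25 mm over both), clear for 38 mm below this point, where the bail widens to the can; the lid is 58 mm below.
- pot_foot (a point): Centre of the pot's underside; the can's wall is 56 mm across up to 38 mm high, with a rounded foot.
- rack: Wooden rack, fixed: block 80 (x) x 150 (y) x 26 mm with two round seats 16 mm deep, at y +36 mm (empty, for the pot) and y -36 mm (taken by a jar). Origin: centre of its underside, z up.
- rack_seat (a point): Centre of the floor of the empty seat, 10 mm above the table, 16 mm below the rack's top; the seat is 61 mm wide, with a bevelled mouth.
- seat_jar: Jar with red lid, 52 mm across, 62 mm high, standing in the rack's other seat; leave alone. Origin: centre of its underside.
- cast: White plaster cast of teeth, 60 x 73 x 28 mm, bystander. Origin: centre of its underside.
- tape_roll: Roll of masking tape, 96 mm across, 25 mm high, lying flat, bystander. Origin: centre of its underside.
- cup: Plastic measuring cup, 68 mm across, 70 mm high, bystander. Origin: centre of its underside.
- jar_b: Small jar with green lid, 40 mm across, 45 mm high, bystander. Origin: centre of its underside.
- burs: Small wooden block with upright burs, 34 x 70 x 43 mm, bystander. Origin: centre of its underside.

How it is judged (in metres and radians):
On the way, in this order (a step that is already met when the one before it is completed fails the run):
1. The pot hangs by its eye in the hook's hollow, let go by the hand, upright and still, for one second (distance between pot_eye and hook_seat below 0.008 m and value of joint hook above 0.015 m and velocity of joint hook between -0.006 and 0.006 m/s and linear speed of pot below 0.02 m/s and angle between pot_foot's own z axis and vertical below 0.15 rad and contact force between the fingers and pot below 0.05 N and contact force between pot and balance above 1.5 N), for 1 s.
2. The pot has been lifted off and is clear of the balance, and the hook is back at zero (distance between pot_eye and hook_seat above 0.05 m and value of joint hook below 0.005 m and contact force between pot and balance below 0.05 N and height (world z) of pot_foot above 0.03 m), for 0.1 s.
At the end, for the whole second after the job is handed in: The pot stands released and at rest in the rack's empty seat: centred within 4 mm, its underside within 3 mm of the seat's floor, tilted less than 0.05 rad; the hook is empty and within 5 mm of zero (horizontal distance between pot_foot and rack_seat below 0.004 m and z of pot_foot in the frame of rack_seat between -0.003 and 0.003 m and angle between pot_foot's own z axis and vertical below 0.05 rad and linear speed of pot below 0.02 m/s and contact force between the fingers and pot below 0.05 N and value of joint hook below 0.005 m); the robot touches nothing.
It fails at once if The hook jerks or bounces: it moves faster than 0.06 m/s (velocity of joint hook above 0.06 m/s or velocity of joint hook below -0.06 m/s).
It fails at once if The balance is overloaded: the hook is pulled down past 118 mm, close to its bottom stop (value of joint hook above 0.118 m).
It fails at once if The balance is shoved: more than 20 N between it and anything (contact force between balance and anything else above 20 N).
It fails at once if The pot is dropped or pressed hard into the rack: more than 30 N (contact force between pot and rack above 30 N).
It fails at once if A bystander is pushed more than 25 mm (distance of any of seat_jar, cast, tape_roll, cup, jar_b, burs from where it was at the start of the episode above 0.025 m).
It also fails if it takes over 72 s, if anything falls off the work surface, if the arm or the gripper's body presses on something with over 40 N, if the wrist force passes 120 N, or if a joint passes its speed limit or range.

### The arm

A 6-joint arm with a two-finger parallel gripper is mounted at the origin on a cart in front of the work surface, level with it; the furniture and walls round the work are solid. World frame = base frame: x ahead of the robot, y to its left, z up, the work surface at z = 0. Lengths are in mm, angles in rad, forces in N, time in s.
With the tool pointing down it reaches from about 350 to 775 mm from the base axis. Payload 7.3 kg.
Tool frame: the origin (TCP) lies at the very end of the fingers, on their centre line; the grasp point (between the pads) lies 19 mm behind it; z points along the fingers, y is the line along which they close (so a half turn about z gives the same grasp; the last joint's range is limited). The gripper opens to 92 mm and grips with 3 to 60 N. Pads are 19 mm wide; open, the fingers measure 130 mm over their backs; the gripper's body (75 mm by 190 mm) begins 47 mm behind the grasp point.
Start: joints at [1.081, 0.342, 1.524, -0, 1.275, -0.146], TCP at [176.946, 494.302, 226.741] pointing down, gripper open.
Joint ranges: [-2.53, 2.53], [-0.77, 2.02], [0.04, 2.7], [-1, 4.14], [0.28, 2.66], [-3.11, 3.11]. Speed limits (rad/s): [2.57, 2.57, 3.14, 3.14, 3.14, 3.14].

### API

Orientations are given as [roll, pitch, yaw] about the fixed x, y, z axes, in that order (R = Rz(yaw) Ry(pitch) Rx(roll)).
In Python, from plant import bot gives the robot as it stands.
- The arm moves only by the tool send_rows, never from a script. Its argument "rows" is a list of rows, each an object of numbers: "x", "y", "z": the shift along the tool's x, y, z in units of 0.2 m (1.0 is 0.2 m); "ax", "ay", "az": the turn, a rotation vector about the tool's x, y, z in units of 60 degrees (1.0 is 60 degrees); "jaw": the opening, from -1 (shut) to 1 (fully open), so that 0 is half open. In form: [{"x": .., "y": .., "z": .., "ax": .., "ay": .., "az": .., "jaw": ..}, ...]. A call has exactly 10 rows; each row is the pose to reach, as a shift and turn from the pose commanded when the call began, along the tool's axes at that moment; what a row does not reach only later rows make up. A row lasts 1/8 s, in which the tool goes at most 62.5 mm and 10.7 degrees, less where a joint would pass 70% of its speed; a pose out of reach is approached as far as the arm can. A call with a number of a shift or a turn outside -1 to 1 is refused whole. A call with a gripper value outside its range is refused whole. The fingers move at their own pace and stop on an object; the grip force is fixed at half the most. Time passes only in rows, so rows that repeat a pose let the fingers close, or fill a call up. It gives the time, the measured TCP pose, the force, the opening and the grip force at its end, in the units of the state.
- bot.get_obs(): the state, without advancing time (a new reading comes with each control period).
- bot.capture(name): name is "scene" or "side" or "wrist"; returns (picture, depth): 420x560x3 uint8, red, green, blue; 420x560 float32, mm along the optical axis (not along the pixel's ray), 0 where there is no reading.
- bot.camera_model(name): a dict with "vertical_fov" (degrees; the focal length in pixels is half the picture's height over the tangent of half this angle, whatever the lens; pixels are square), "cx", "cy" (the principal point, pixels), "R" (3x3) and "t" (3): a world point X has camera coordinates R X + t; the wrist camera has in their place "T_tool_cam" (4x4, takes a point from camera to tool coordinates, whose origin is the TCP and whose axes are the flange's). Camera axes: x right, y down, z forward; pixel columns grow to the right and rows downward; lengths in mm; the calibration is good to about 2 mm. A picture is of the moment at which its call begins: read the wrist's pose just before it. camera_model takes no time and is no camera call.
- bot.close_job(): hands the job in; it is judged then, once.
The state is a dict: "time": time; "joint_positions": joint angles; "dq": joint speeds; "tau": joint torques, N m; "tool_pos": TCP position; "tcp_rot": TCP orientation; "contact_force": force on the tool from outside, world axes, zero at the start; "moment": the same for the moment, N m; "grip_width": finger opening in mm; "finger_force": force on a finger pad.
Only numpy, scipy, OpenCV 4.12 (cv2) and the standard library are available. Lean on these libraries where they do the work, as an engineer would, in place of code of your own. Each camera call takes 0.05 s, during which the arm holds its last target. There are 200 camera calls.

## Working session

There is one attempt and no reset: what is moved stays moved. The work goes in short steps, Python scripts to look and compute and a tool call to move; the robot and the scene stay as the last step left them, time stands still between calls to the robot, and variables do not carry over. Pictures are saved under pics/ and viewed, at most 12 in all, crops included, and the job is handed in when it is done.

Besides the shell and the picture viewer there is one more tool, called after "Request:" as name([rows], argument=value, ...), one row to a line, values as JSON. send_rows: Moves the arm, as the interface text tells. Its arguments: {"type":"object","properties":{"rows":{"type":"array","items":{"type":"object","properties":{"x":{"type":"number","minimum":-1,"maximum":1},"y":{"type":"number","minimum":-1,"maximum":1},"z":{"type":"number","minimum":-1,"maximum":1},"ax":{"type":"number","minimum":-1,"maximum":1},"ay":{"type":"number","minimum":-1,"maximum":1},"az":{"type":"number","minimum":-1,"maximum":1},"jaw":{"type":"number"}}}}},"required":["rows"]}

```bash
ls; mkdir -p pics
python3 - <<'E'
from plant import bot
import cv2,numpy as np,pickle
o=bot.get_obs(); print(o)
d={}
for n in ['scene','side','wrist']:
    p,z=bot.capture(n); d[n]=(p,z,bot.camera_model(n)); cv2.imwrite(f'pics/{n}0.png',p[:,:,::-1]); print(n,d[n][2])
pickle.dump((o,d),open('d0.pkl','wb'))
E
```

```text
pics
{'time': 0.0, 'joint_positions': array([ 1.08101412e+00,  3.42702355e-01,  1.52500961e+00, -1.72658621e-05,
        1.27538800e+00, -1.45995122e-01]), 'dq': array([ 2.45961537e-05, -6.25490143e-04, -9.40992527e-04,  3.87043551e-04,
        9.01546737e-04, -8.44263793e-04]), 'tau': array([-2.57998554e-04, -4.31251216e+01, -2.44212878e+01,  7.19343591e-02,
        5.59485366e-02, -1.47215346e-04]), 'tool_pos': array([176.74455487, 493.92800738, 226.05811576]), 'tcp_rot': array([-3.14009897e+00, -2.02945125e-04,  2.79781045e+00]), 'contact_force': array([ 0.7098716 , -0.06360184, -0.42121635]), 'moment': array([-0.01076838,  0.02688959, -0.02992871]), 'finger_force': 0.0, 'grip_width': 91.71706607192888}
scene {'vertical_fov': 45.63829763880427, 'cx': 273.93809975111117, 'cy': 207.84178775272161, 'R': array([[ 0.64397175, -0.76486209, -0.01692244],
       [-0.4519343 , -0.36247009, -0.81508946],
       [ 0.61729715,  0.53254242, -0.57908791]]), 't': array([-230.17382952,  391.29144936, 1082.24958208])}
side {'vertical_fov': 52.12474655621417, 'cx': 271.57928738078175, 'cy': 204.20022658586757, 'R': array([[-0.96274399, -0.27005124,  0.01401186],
       [-0.2215885 ,  0.75815206, -0.61327318],
       [ 0.15499206, -0.59352993, -0.78974659]]), 't': array([ 501.4958758 ,  159.61622583, 1258.71089428])}
wrist {'vertical_fov': 63.82371974077868, 'cx': 279.51531538126824, 'cy': 211.5438416479435, 'T_tool_cam': array([[ 1.87460181e-04, -9.61229485e-01, -2.75749601e-01,
         7.55109467e+01],
       [ 9.99999661e-01,  4.01175255e-04, -7.18627935e-04,
        -7.84590126e-01],
       [ 8.01390277e-04, -2.75749373e-01,  9.61229235e-01,
        -1.58358335e+02],
       [ 0.00000000e+00,  0.00000000e+00,  0.00000000e+00,
         1.00000000e+00]])}
```

View pics/scene0.png

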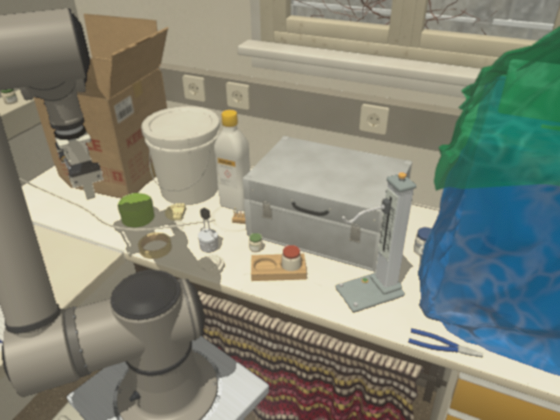

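View pics/side0.png

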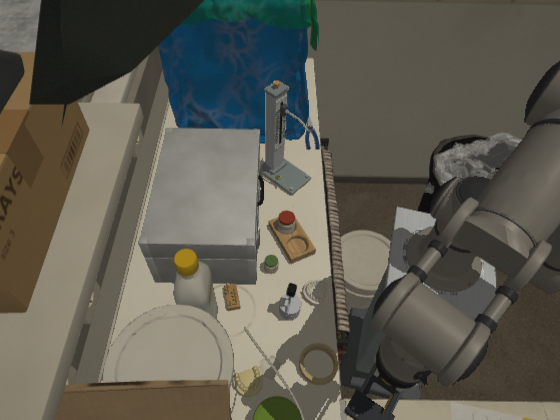

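The scene view shows the pot at (207,240) with its black grip at (206,214), the rack at (278,265) with the jar in its right seat, and the balance at (390,240) with its hook at (350,217). The side view has the grip at (291,290), the rack at (292,240) and the hook at (310,130).

```bash
cat > h.py <<'E'
import numpy as np,cv2
def f(c): return 210/np.tan(np.radians(c['vertical_fov']/2))
def ray(c,u,v): return np.array([(u-c['cx'])/f(c),(v-c['cy'])/f(c),1.0])
def w(c,u,v,z): return c['R'].T@(ray(c,u,v)*z-c['t'])
def plane(c,u,v,h):
    C=-c['R'].T@c['t']; d=c['R'].T@ray(c,u,v); return C+d*(h-C[2])/d[2]
def cloud(c,z):
    v,u=np.mgrid[:420,:560]; X=np.stack([(u-c['cx'])/f(c)*z,(v-c['cy'])/f(c)*z,z],-1)
    return (X-c['t'])@c['R']
def rot(o):
    from scipy.spatial.transform import Rotation as R
    return R.from_euler('xyz',o['tcp_rot']).as_matrix()
def wristcam(c,o):
    T=np.eye(4);T[:3,:3]=rot(o);T[:3,3]=o['tool_pos'];M=np.linalg.inv(T@c['T_tool_cam'])
    d=dict(c);d['R']=M[:3,:3];d['t']=M[:3,3];return d
E
python3 - <<'E'
import pickle; from h import *
o,d=pickle.load(open('d0.pkl','rb'))
for n,pts in {'scene':dict(grip=(206,214),can=(207,242),seat=(265,266),rackL=(252,275),jarlid=(291,252),foot=(372,291),coltop=(402,178),hook1=(350,218),hook2=(365,213),green=(256,239),tape=(155,243),cream=(217,263),burs=(240,217),cast=(178,212)),'side':dict(grip=(291,290),seat=(296,243),lid=(287,218),hooktip=(316,146),h2=(305,126),coltop=(277,88),greenlid=(271,262),cup=(313,292),tape=(318,362),foot=(290,178))}.items():
    p,z,c=d[n]
    for k,(u,v) in pts.items(): print(n,k,p[v,u],w(c,u,v,z[v,u]).round())
p,z,c=d['scene']
a=cv2.resize(p[150:310,180:430],None,fx=3.2,fy=3.2,interpolation=cv2.INTER_CUBIC); cv2.imwrite('pics/sc_crop.png',a[:,:,::-1])
E
```

```text
scene grip [74 71 63] [385. 268. 126.]
scene can [159 158 150] [369. 259.  41.]
scene seat [209 170 117] [424.  89.   7.]
scene rackL [162 137 101] [365.  83.  19.]
scene jarlid [168  92  71] [458.  24.  70.]
scene foot [155 162 150] [ 518. -196.   17.]
scene coltop [140 118  85] [ 559. -212.  346.]
scene hook1 [132 131 121] [583. -75. 157.]
scene hook2 [145 143 133] [ 596. -110.  182.]
scene green [117 137  90] [465. 157.  43.]
scene tape [139 134 117] [300. 416.   0.]
scene cream [206 197 170] [338. 188.  22.]
scene burs [180 150 107] [539. 291.  17.]
scene cast [214 197 141] [428. 455.  24.]
side grip [27 27 27] [393. 290. 139.]
side seat [139 112  75] [425.  74.  11.]
side lid [118  52  37] [465.  37.  73.]
side hooktip [37 47 66] [ 454. -348.    5.]
side h2 [151 146 137] [ 469. -152.  263.]
side coltop [77 82 77] [ 567. -202.  336.]
side greenlid [73 93 53] [474. 176.  44.]
side cup [95 90 80] [343. 219.  18.]
side tape [95 92 81] [290. 392.  -2.]
side foot [107 113 108] [ 504. -165.   16.]
```

View pics/sc_crop.png

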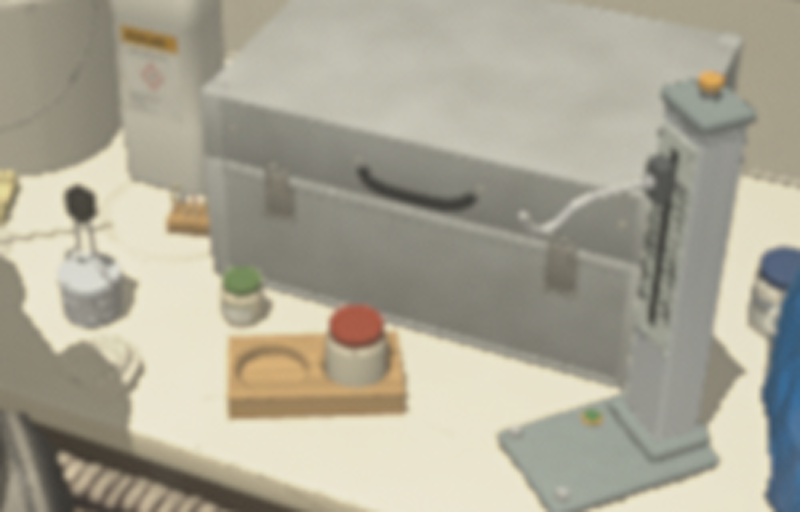

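The enlarged scene crop shows the grip at (80,204) in crop pixels, which is (205,214) in the full frame. The hook tip is at (343,217), the lowest point of the hollow at about (350,221), the screw at (402,175) and the seat centre at (265,264).

Run:
```python
import pickle; from h import *
o,d=pickle.load(open('d0.pkl','rb'))
p,z,c=d['side']
a=cv2.resize(p[75:200,235:345],None,fx=4.6,fy=4.6,interpolation=cv2.INTER_CUBIC); b=cv2.resize(p[195:320,255:335],None,fx=3.6,fy=4.6,interpolation=cv2.INTER_CUBIC)
cv2.imwrite('pics/si_crop.png',np.hstack([a,b])[:,:,::-1])
# black grips, triangulated
def blob(n,box):
    p=d[n][0];u0,v0,u1,v1=box;m=(p[v0:v1,u0:u1].max(2)<85)
    k,l,s,ce=cv2.connectedComponentsWithStats(m.astype(np.uint8));i=1+s[1:,4].argmax();print(n,s[i]);return ce[i]+[u0,v0]
def tri(a,b):
    A=[];y=[]
    for n,(u,v) in (('scene',a),('side',b)):
        c=d[n][2];r=c['R'].T@ray(c,u,v);r/=np.linalg.norm(r);P=np.eye(3)-np.outer(r,r);A.append(P);y.append(P@(-c['R'].T@c['t']))
    X=np.linalg.lstsq(np.vstack(A),np.hstack(y),rcond=None)[0];return X,np.linalg.norm(np.vstack(A)@X-np.hstack(y))
print('grip',tri(blob('scene',(195,204,218,225)),blob('side',(280,280,302,299))))
print('screw',tri((402.2,175),(276,85)))
```

```text
scene [ 7  5  7 10 53]
side [  6   3  11  16 113]
grip (array([393.32432242, 280.5930605 , 118.46209999]), np.float64(1.4900263325883645))
screw (array([ 571.20918642, -204.88319205,  344.27980538]), np.float64(1.7719837609177609))
```

View pics/si_crop.png

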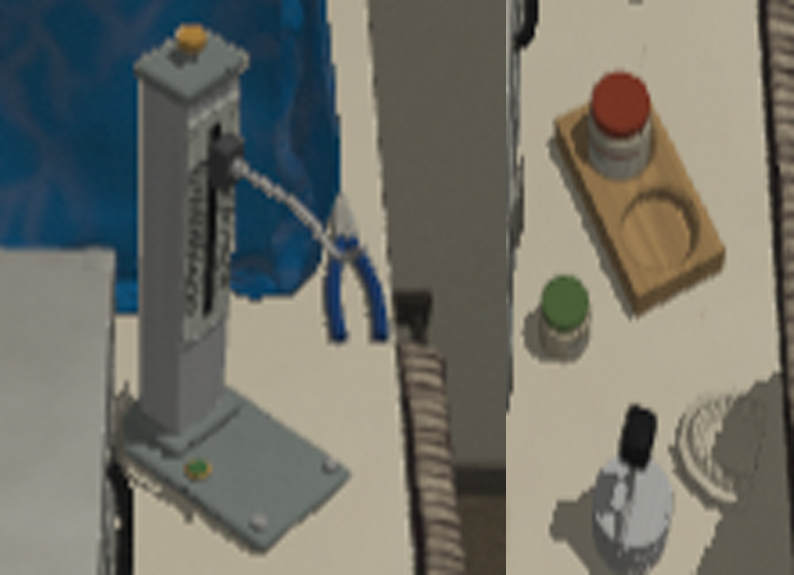

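The side crop shows the hook tip near (310,130), the foot's front corners near (292,196) and (311.5,178), the pot's grip at (291,290) and a white, cast-like piece to the right of the pot. I'll work out the balance axis and move above the pot.

Request:
send_rows([
  {"x": -0.2, "y": -0.1, "jaw": 1},
  {"x": -0.45, "y": -0.2, "jaw": 1},
  {"x": -0.7, "y": -0.33, "jaw": 1},
  {"x": -0.9, "y": -0.42, "jaw": 1},
  {"x": -1, "y": -0.46, "jaw": 1},
  {"x": -1, "y": -0.46, "jaw": 1},
  {"x": -1, "y": -0.46, "jaw": 1},
  {"x": -1, "y": -0.46, "jaw": 1},
  {"x": -1, "y": -0.46, "jaw": 1},
  {"x": -1, "y": -0.46, "jaw": 1},
])

```text
schema error: expected keys x, y, z, ax, ay, az, jaw
```

Request:
send_rows([
  {"x": -0.1, "y": -0.04, "jaw": 1},
  {"x": -0.2, "y": -0.1, "jaw": 1},
  {"x": -0.3, "y": -0.15, "jaw": 1},
  {"x": -0.38, "y": -0.18, "jaw": 1},
  {"x": -0.38, "y": -0.18, "jaw": 1},
  {"x": -0.38, "y": -0.18, "jaw": 1},
  {"x": -0.38, "y": -0.18, "jaw": 1},
  {"x": -0.38, "y": -0.18, "jaw": 1},
  {"x": -0.38, "y": -0.18, "jaw": 1},
  {"x": -0.38, "y": -0.18, "jaw": 1},
])

```text
schema error: expected keys x, y, z, ax, ay, az, jaw
```

Run:
```python
import pickle; from h import *
from plant import bot
o=bot.get_obs(); p,z=bot.capture('wrist'); c=bot.camera_model('wrist'); pickle.dump((o,p,z,c),open('w1.pkl','wb'))
cv2.imwrite('pics/w1.png',p[:,:,::-1]); print(o['tool_pos'],o['tcp_rot'],o['joint_positions'],o['time'])
_,d=pickle.load(open('d0.pkl','rb'))
for n,ps in dict(scene=[(336.3,286.6),(353.4,309.4),(403,294)],side=[(311.5,177.6),(292,195.7)]).items():
    for q in ps: print(n,plane(d[n][2],*q,16).round(1))
A=[];y=[]
for n,(u,v) in (('scene',(343,217)),('side',(310,130))):
    k=d[n][2];r=k['R'].T@ray(k,u,v);r/=np.linalg.norm(r);P=np.eye(3)-np.outer(r,r);A.append(P);y.append(P@(-k['R'].T@k['t']))
print('tip',np.linalg.lstsq(np.vstack(A),np.hstack(y),rcond=None)[0])
```

```text
[176.80537588 494.02739298 226.21110587] [-3.14045037e+00 -1.39767868e-04  2.79781300e+00] [ 1.08100778e+00  3.42583222e-01  1.52474845e+00 -2.91741998e-05
  1.27541144e+00 -1.46000472e-01] 0.15
scene [ 474.  -115.3   16. ]
scene [ 434.4 -193.3   16. ]
scene [ 559.3 -262.6   16. ]
side [ 435.9 -186.6   16. ]
side [479.4 -93.4  16. ]
tip [ 450.17422119 -134.79051135  266.23671289]
```

View pics/w1.png

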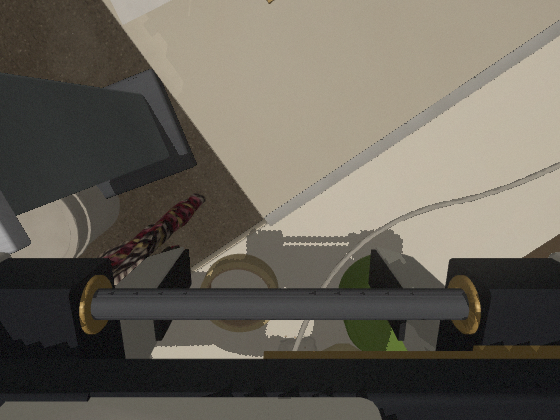

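All keys are needed in each row. The wrist picture shows the tape at (240,290), and the grasp line is near row 305.

Request:
send_rows([
  {"x": -0.2, "y": -0.1, "z": 0, "ax": 0, "ay": 0, "az": 0, "jaw": 1},
  {"x": -0.45, "y": -0.2, "z": 0, "ax": 0, "ay": 0, "az": 0, "jaw": 1},
  {"x": -0.7, "y": -0.33, "z": 0, "ax": 0, "ay": 0, "az": 0, "jaw": 1},
  {"x": -0.9, "y": -0.42, "z": 0, "ax": 0, "ay": 0, "az": 0, "jaw": 1},
  {"x": -1, "y": -0.46, "z": 0, "ax": 0, "ay": 0, "az": 0, "jaw": 1},
  {"x": -1, "y": -0.46, "z": 0, "ax": 0, "ay": 0, "az": 0, "jaw": 1},
  {"x": -1, "y": -0.46, "z": 0, "ax": 0, "ay": 0, "az": 0, "jaw": 1},
  {"x": -1, "y": -0.46, "z": 0, "ax": 0, "ay": 0, "az": 0, "jaw": 1},
  {"x": -1, "y": -0.46, "z": 0, "ax": 0, "ay": 0, "az": 0, "jaw": 1},
  {"x": -1, "y": -0.46, "z": 0, "ax": 0, "ay": 0, "az": 0, "jaw": 1},
])

```text
time: 1.45
tool_pos: [333.9, 340.6, 226.8]
tcp_rot: [3.141, 0.0, 2.799]
contact_force: [-0.4, 0.1, -0.3]
grip_width: 91.7
finger_force: 0.0
```

Request:
send_rows([
  {"x": -0.1, "y": -0.04, "z": 0, "ax": 0, "ay": 0, "az": 0, "jaw": 1},
  {"x": -0.2, "y": -0.1, "z": 0, "ax": 0, "ay": 0, "az": 0, "jaw": 1},
  {"x": -0.3, "y": -0.15, "z": 0, "ax": 0, "ay": 0, "az": 0, "jaw": 1},
  {"x": -0.38, "y": -0.18, "z": 0, "ax": 0, "ay": 0, "az": 0, "jaw": 1},
  {"x": -0.38, "y": -0.18, "z": 0, "ax": 0, "ay": 0, "az": 0, "jaw": 1},
  {"x": -0.38, "y": -0.18, "z": 0, "ax": 0, "ay": 0, "az": 0, "jaw": 1},
  {"x": -0.38, "y": -0.18, "z": 0, "ax": 0, "ay": 0, "az": 0, "jaw": 1},
  {"x": -0.38, "y": -0.18, "z": 0, "ax": 0, "ay": 0, "az": 0, "jaw": 1},
  {"x": -0.38, "y": -0.18, "z": 0, "ax": 0, "ay": 0, "az": 0, "jaw": 1},
  {"x": -0.38, "y": -0.18, "z": 0, "ax": 0, "ay": 0, "az": 0, "jaw": 1},
])

```text
time: 2.7
tool_pos: [393.6, 280.9, 226.7]
tcp_rot: [3.141, 0.0, 2.798]
contact_force: [0.5, 0.3, -0.6]
grip_width: 91.7
finger_force: 0.0
```

```bash
cat > look.py <<'E'
import sys,pickle; from h import *
from plant import bot
o=bot.get_obs(); p,z=bot.capture('wrist'); c=wristcam(bot.camera_model('wrist'),o); pickle.dump((o,p,z,c),open(sys.argv[1]+'.pkl','wb'))
cv2.imwrite('pics/%s.png'%sys.argv[1],p[:,:,::-1]); print(o['tool_pos'].round(1),o['tcp_rot'].round(3),o['joint_positions'].round(2),o['time'],'F',o['contact_force'].round(2),o['grip_width'],o['finger_force'])
E
python3 look.py w2
```

```text
[393.6 280.9 226.7] [3.141 0.    2.798] [ 0.46  0.27  1.63  0.    1.24 -0.77] 2.7 F [ 0.48  0.31 -0.65] 91.74450173823755 0.0
```

View pics/w2.png

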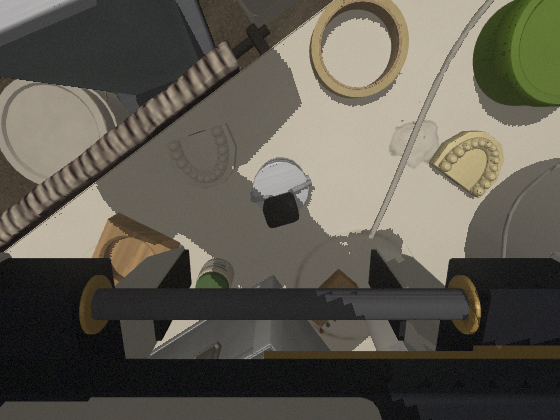

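The wrist view shows the black grip at (281,211), tilted about 10° (bail strap from (252,195) to (311,183)). The cast imprint is at (200,155), the rack corner at (130,245) and the green-lid jar at (212,278). I'll measure the grip's centre and angle.

Run:
```python
import pickle; from h import *
o,p,z,c=pickle.load(open('w2.pkl','rb'))
X=cloud(c,z); roi=np.zeros((420,560),bool); roi[170:245,240:325]=1
m=roi&(X[...,2]>128)&(X[...,2]<142)&(z>0)
r=cv2.minAreaRect(X[m][:,:2].astype(np.float32)); print('grip',m.sum(),X[m].mean(0),r)
m=roi&(X[...,2]>38)&(X[...,2]<56)&(z>0); print('lid',m.sum(),cv2.minEnclosingCircle(X[m][:,:2].astype(np.float32)),np.median(X[m][:,2]))
R=rot(o)
for a,b in [((263,196),(297,191)),((268,228),(300,222)),((263,196),(268,228))]:
    q=plane(c,*b,136.5)-plane(c,*a,136.5); t=R.T@q; print(np.linalg.norm(q),'tool',t.round(1))
print(plane(c,281,210,136.5))
```

```text
grip 851 [389.89301727 281.85190624 135.65575984] ((391.32135009765625, 281.5032958984375), (25.865087509155273, 21.144662857055664), 87.2817611694336)
lid 1430 ((390.16705322265625, 281.4052734375), 31.553728103637695) 48.24887248240661
25.970921439168315 tool [ 3.9 25.7  0. ]
25.288326386220515 tool [ 4.9 24.8  0. ]
25.80159500390211 tool [-25.6   3.5   0. ]
[388.53746924 282.85372751 136.5       ]
```

Request:
send_rows([
  {"x": 0.017, "y": 0, "z": 0.1, "ax": 0, "ay": 0, "az": -0.1, "jaw": 1},
  {"x": 0.017, "y": 0, "z": 0.25, "ax": 0, "ay": 0, "az": -0.2, "jaw": 1},
  {"x": 0.017, "y": 0, "z": 0.4, "ax": 0, "ay": 0, "az": -0.2, "jaw": 1},
  {"x": 0.017, "y": 0, "z": 0.52, "ax": 0, "ay": 0, "az": -0.2, "jaw": 1},
  {"x": 0.017, "y": 0, "z": 0.59, "ax": 0, "ay": 0, "az": -0.2, "jaw": 1},
  {"x": 0.017, "y": 0, "z": 0.616, "ax": 0, "ay": 0, "az": -0.2, "jaw": 1},
  {"x": 0.017, "y": 0, "z": 0.616, "ax": 0, "ay": 0, "az": -0.2, "jaw": 0.3},
  {"x": 0.017, "y": 0, "z": 0.616, "ax": 0, "ay": 0, "az": -0.2, "jaw": 0.0},
  {"x": 0.017, "y": 0, "z": 0.616, "ax": 0, "ay": 0, "az": -0.2, "jaw": -0.2},
  {"x": 0.017, "y": 0, "z": 0.616, "ax": 0, "ay": 0, "az": -0.2, "jaw": -0.35},
])

```text
time: 4.0
tool_pos: [390.6, 282.0, 103.9]
tcp_rot: [3.141, 0.001, 3.007]
contact_force: [-0.0, 1.1, 0.5]
grip_width: 56.1
finger_force: 0.0
```

Request:
send_rows([
  {"x": 0, "y": 0, "z": 0, "ax": 0, "ay": 0, "az": 0, "jaw": -1},
  {"x": 0, "y": 0, "z": 0, "ax": 0, "ay": 0, "az": 0, "jaw": -1},
  {"x": 0, "y": 0, "z": 0, "ax": 0, "ay": 0, "az": 0, "jaw": -1},
  {"x": 0, "y": 0, "z": 0, "ax": 0, "ay": 0, "az": 0, "jaw": -1},
  {"x": 0, "y": 0, "z": -0.02, "ax": 0, "ay": 0, "az": 0, "jaw": -1},
  {"x": 0, "y": 0, "z": -0.06, "ax": 0, "ay": 0, "az": 0, "jaw": -1},
  {"x": 0, "y": 0, "z": -0.12, "ax": 0, "ay": 0, "az": 0, "jaw": -1},
  {"x": 0, "y": 0, "z": -0.18, "ax": 0, "ay": 0, "az": 0, "jaw": -1},
  {"x": 0, "y": 0, "z": -0.22, "ax": 0, "ay": 0, "az": 0, "jaw": -1},
  {"x": 0, "y": 0, "z": -0.22, "ax": 0, "ay": 0, "az": 0, "jaw": -1},
])

```text
time: 5.25
tool_pos: [390.8, 282.1, 148.3]
tcp_rot: [3.141, 0.001, 3.007]
contact_force: [-0.6, 0.3, -3.9]
grip_width: 26.5
finger_force: 29.4
```

```bash
python3 look.py w3
python3 - <<'E'
import pickle; from h import *
o,p,z,c=pickle.load(open('w3.pkl','rb'))
X=cloud(c,z); R=rot(o); T=(X-o['tool_pos'])@R
print('F',o['contact_force'],o['finger_force'])
m=(z>0)&(abs(T[...,0])<45)&(abs(T[...,1])<45)&(T[...,2]>70)&(T[...,2]<88)
q=T[m]; print(m.sum(),np.median(q[:,2])); print(cv2.minEnclosingCircle(q[:,:2].astype(np.float32)))
_,d=pickle.load(open('d0.pkl','rb'))
E
```

```text
[390.8 282.1 148.3] [3.141e+00 1.000e-03 3.007e+00] [ 0.47  0.35  1.76  0.    1.04 -0.97] 5.25 F [-0.56  0.26 -3.95] 26.5287558014037 29.41931143635884
F [-0.55680455  0.25997795 -3.94682675] 29.41931143635884
283 78.89209253054275
((14.042976379394531, 0.2225189208984375), 23.634695053100586)
```

The pot is held and lifted (about 0.36 kg). Now I'll locate the hook bar from the depth clouds of both fixed views.

Run:
```python
import pickle; from h import *
_,d=pickle.load(open('d0.pkl','rb'))
for n in ('scene','side'):
    p,z,c=d[n]; X=cloud(c,z)
    m=(z>0)&(X[...,2]>335)&(X[...,2]<342)&(abs(X[...,0]-570)<60)&(abs(X[...,1]+205)<60)
    r=cv2.minAreaRect(X[m][:,:2].astype(np.float32)); print(n,'coltop',m.sum(),r)
    a=np.array([571,-205]); e=np.array([-.883,.469]); q=(X[...,:2]-a)@e; s=(X[...,:2]-a)@np.array([.469,.883])
    m=(z>0)&(q>40)&(q<155)&(abs(s)<40)&(X[...,2]>235)&(X[...,2]<300)
    v,u=np.nonzero(m); i=np.argsort(q[m])
    print('  q s z u v'); 
    for k in i[::max(1,len(i)//22)]: print('  ',q[m][k].round(1),s[m][k].round(1),X[m][k][2].round(1),u[k],v[k])
    m=(z>0)&(q>-50)&(q<160)&(abs(s)<75)&(X[...,2]>10)&(X[...,2]<20); r=cv2.minAreaRect(X[m][:,:2].astype(np.float32)); print('  foot',m.sum(),r)
```

```text
scene coltop 83 ((563.775634765625, -205.8818359375), (54.50431823730469, 43.037349700927734), 51.81135559082031)
  q s z u v
   40.0 -12.0 276.1 386 207
   40.5 -2.1 286.7 384 201
   41.3 1.6 290.1 383 199
   41.9 -7.8 290.6 385 201
   42.4 -5.6 264.1 383 210
   43.0 -11.7 279.5 385 206
   43.6 -10.4 270.4 384 209
   44.0 -4.4 260.9 382 211
   45.3 -1.8 262.4 381 210
   48.1 0.6 275.8 380 205
   54.9 -2.7 271.4 378 208
   63.5 1.2 274.1 374 207
   71.3 -2.7 276.0 372 208
   78.5 -5.7 277.1 370 209
   86.7 -2.3 274.5 366 210
   94.0 -1.6 273.2 363 211
   100.3 -3.9 271.0 361 213
   107.9 0.4 267.5 357 214
   114.1 -1.8 265.0 355 216
   120.9 -5.7 258.4 353 220
   125.8 -5.4 256.8 351 221
   133.6 -5.3 259.0 348 221
   141.1 -4.4 263.4 345 220
   146.0 -2.5 274.8 343 216
  foot 1224 ((528.6586303710938, -172.50193786621094), (128.73007202148438, 154.61338806152344), 62.725494384765625)
side coltop 111 ((569.5179443359375, -202.2939910888672), (55.307926177978516, 43.28874969482422), 58.70238494873047)
  q s z u v
   40.1 5.6 262.6 284 115
   40.3 1.6 264.0 285 114
   40.6 6.6 270.9 284 113
   41.3 0.2 293.0 286 106
   42.2 4.7 281.7 285 110
   43.6 6.2 279.7 285 111
   44.6 3.0 278.4 286 111
   47.2 5.7 277.9 286 112
   51.5 1.8 274.4 288 113
   61.0 4.0 277.8 290 114
   64.0 -1.3 276.4 292 114
   71.2 2.0 271.7 293 117
   77.0 0.5 277.9 295 116
   85.2 5.6 278.7 296 118
   88.6 0.4 273.9 298 119
   93.8 2.0 274.4 299 120
   99.7 0.2 273.2 301 121
   104.8 1.3 269.7 302 123
   110.2 -1.3 267.6 304 124
   114.4 2.8 261.7 304 127
   118.7 3.5 261.2 305 128
   121.4 2.4 262.2 306 128
   129.1 1.8 255.4 308 131
   137.2 -0.8 262.6 311 130
   143.3 3.0 269.1 312 130
   146.3 2.5 270.6 313 130
  foot 727 ((525.3355712890625, -178.41152954101562), (102.072021484375, 149.06422424316406), 63.08946228027344)
```

Request:
send_rows([
  {"x": 0, "y": 0, "z": -0.08, "ax": 0, "ay": 0, "az": 0.02, "jaw": -1},
  {"x": -0.01, "y": -0.06, "z": -0.2, "ax": 0, "ay": 0, "az": 0.06, "jaw": -1},
  {"x": -0.03, "y": -0.18, "z": -0.33, "ax": 0, "ay": 0, "az": 0.12, "jaw": -1},
  {"x": -0.05, "y": -0.34, "z": -0.43, "ax": 0, "ay": 0, "az": 0.2, "jaw": -1},
  {"x": -0.07, "y": -0.52, "z": -0.49, "ax": 0, "ay": 0, "az": 0.26, "jaw": -1},
  {"x": -0.09, "y": -0.69, "z": -0.5, "ax": 0, "ay": 0, "az": 0.3, "jaw": -1},
  {"x": -0.11, "y": -0.82, "z": -0.5, "ax": 0, "ay": 0, "az": 0.32, "jaw": -1},
  {"x": -0.12, "y": -0.9, "z": -0.5, "ax": 0, "ay": 0, "az": 0.32, "jaw": -1},
  {"x": -0.127, "y": -0.94, "z": -0.5, "ax": 0, "ay": 0, "az": 0.32, "jaw": -1},
  {"x": -0.127, "y": -0.94, "z": -0.5, "ax": 0, "ay": 0, "az": 0.32, "jaw": -1},
])

```text
time: 6.55
tool_pos: [390.4, 92.1, 247.3]
tcp_rot: [3.142, -0.001, 2.671]
contact_force: [0.0, -0.3, -3.9]
grip_width: 26.9
finger_force: 29.4
```

Request:
send_rows([
  {"x": -0.03, "y": -0.05, "z": -0.02, "ax": 0, "ay": 0, "az": 0, "jaw": -1},
  {"x": -0.09, "y": -0.16, "z": -0.05, "ax": 0, "ay": 0, "az": 0, "jaw": -1},
  {"x": -0.19, "y": -0.32, "z": -0.08, "ax": 0, "ay": 0, "az": 0, "jaw": -1},
  {"x": -0.29, "y": -0.5, "z": -0.12, "ax": 0, "ay": 0, "az": 0, "jaw": -1},
  {"x": -0.39, "y": -0.67, "z": -0.15, "ax": 0, "ay": 0, "az": 0, "jaw": -1},
  {"x": -0.47, "y": -0.8, "z": -0.167, "ax": 0, "ay": 0, "az": 0, "jaw": -1},
  {"x": -0.52, "y": -0.88, "z": -0.167, "ax": 0, "ay": 0, "az": 0, "jaw": -1},
  {"x": -0.535, "y": -0.91, "z": -0.167, "ax": 0, "ay": 0, "az": 0, "jaw": -1},
  {"x": -0.535, "y": -0.91, "z": -0.167, "ax": 0, "ay": 0, "az": 0, "jaw": -1},
  {"x": -0.535, "y": -0.91, "z": -0.167, "ax": 0, "ay": 0, "az": 0, "jaw": -1},
])

```text
time: 7.8
tool_pos: [403.4, -117.8, 280.9]
tcp_rot: [3.141, -0.0, 2.673]
contact_force: [-0.0, 0.4, -3.6]
grip_width: 26.3
finger_force: 29.4
```

Run:
```python
import pickle; from h import *
from plant import bot
o=bot.get_obs(); print(o['tool_pos'],o['tcp_rot'],o['contact_force'],o['grip_width'],o['joint_positions'])
d={}
for n in ['scene','side']:
    p,z=bot.capture(n); d[n]=(p,z,bot.camera_model(n))
pickle.dump((o,d),open('d1.pkl','wb'))
S=np.array([457,-146,262])
ims=[]
for n in d:
    p,z,c=d[n]; q=c['R']@np.array([430,-132,262])+c['t']; u,v=(q[:2]/q[2]*f(c)+[c['cx'],c['cy']]).astype(int)
    print(n,u,v); ims.append(cv2.resize(p[v-50:v+70,u-40:u+40],None,fx=5,fy=5,interpolation=cv2.INTER_CUBIC))
cv2.imwrite('pics/h1.png',np.hstack(ims)[:,:,::-1])
```

```text
[ 403.4335328  -117.79244791  280.90539322] [ 3.14121777e+00 -3.05993255e-04  2.67304013e+00] [-0.04994993  0.38419823 -3.59138613] 26.344865945929943 [-4.67167763e-01  1.04382503e-01  1.68402587e+00  3.84350883e-04
  1.35348977e+00 -1.56949443e+00]
scene 337 221
side 317 133
```

View pics/h1.png

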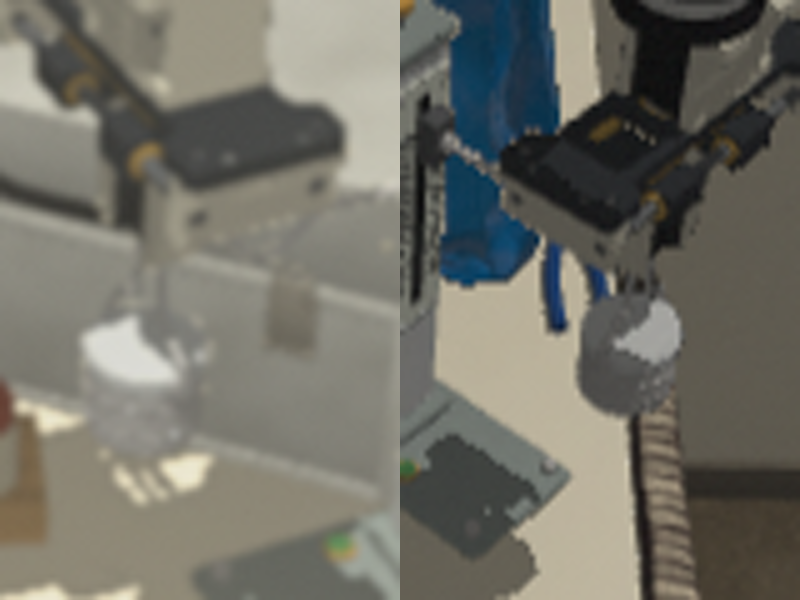

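The left half (scene) shows the pot upright in the hand, with the hook at (270,250) crop pixels just to its right. The right half (side) shows the pot in front of the balance, with the can at (630,355). I'll take each camera's bias from the can's silhouette against the TCP and correct the hook position.

Run:
```python
import pickle; from h import *
o,d=pickle.load(open('d1.pkl','rb')); _,d0=pickle.load(open('d0.pkl','rb')); tp=o['tool_pos']
e=np.array([-.892,.452]); n2=np.array([.452,.892])
A=[];b=[];L=[]
for n in d:
    p,z,c=d[n]; X=cloud(c,z)
    m=(z>0)&(np.hypot(X[...,0]-tp[0],X[...,1]-tp[1])<38)&(X[...,2]>185)&(X[...,2]<213)
    v,u=np.nonzero(m); du=[]
    for r in np.unique(v):
        uu=u[v==r]
        if len(uu)>=15:
            k=(uu.min()+uu.max())/2
            zz=np.median(X[r,uu][:,2]); q=c['R']@np.array([*tp[:2],zz])+c['t']; du.append(k-(q[0]/q[2]*f(c)+c['cx']))
    D=q[2]; bias=np.median(du); 
    vv=X[m][:,2]; print(n,'can lateral off px',bias,'mm',bias*D/f(c),len(du),'zrange of can',X[(z>0)&(np.hypot(X[...,0]-tp[0],X[...,1]-tp[1])<30)&(X[...,2]>165)&(X[...,2]<235)][:,2].min())
    # hook bar pixels before, corrected for bias; horizontal-lateral coordinate per pixel
    lat=c['R'][0]; hook=dict(scene=[(378,208),(366,210),(353,220),(351,221),(348,221),(343,216)],side=[(290,114),(298,119),(306,128),(308,131),(311,130),(313,130)])[n]
    for h,(uu,vv) in zip([276,275,258,257,258,273],hook):
        for bb in (0,bias):
            P=plane(c,uu-bb,vv,h-3 if h>270 else h-2); g=P[:2]-[571,-205]; print('   ',uu,vv,'raw' if bb==0 else 'cor','q',(g@e).round(1),'s',(g@n2).round(1))
```

```text
scene can lateral off px 0.7235637033269029 mm 1.6795409024500945 8 zrange of can 175.9291312288338
    378 208 raw q 56.4 s -3.5
    378 208 cor q 57.9 s -2.8
    366 210 raw q 84.7 s 2.2
    366 210 cor q 86.2 s 2.9
    353 220 raw q 119.2 s -0.7
    353 220 cor q 120.7 s 0.0
    351 221 raw q 124.5 s -1.0
    351 221 cor q 126.0 s -0.3
    348 221 raw q 131.5 s 0.7
    348 221 cor q 133.0 s 1.4
    343 216 raw q 142.5 s 5.9
    343 216 cor q 144.0 s 6.6
side can lateral off px -1.1738952615513654 mm -3.3914717720041114 6 zrange of can 175.91847603932754
    290 114 raw q 57.4 s 0.7
    290 114 cor q 59.9 s -1.6
    298 119 raw q 87.3 s 0.4
    298 119 cor q 89.7 s -1.9
    306 128 raw q 117.4 s -0.8
    306 128 cor q 119.8 s -3.1
    308 131 raw q 128.8 s 3.9
    308 131 cor q 131.2 s 1.7
    311 130 raw q 133.0 s -4.2
    311 130 cor q 135.4 s -6.5
    313 130 raw q 145.9 s 4.7
    313 130 cor q 148.3 s 2.5
```

Request:
send_rows([
  {"x": -0.02, "y": -0.004, "z": 0, "ax": 0, "ay": 0, "az": 0, "jaw": -1},
  {"x": -0.05, "y": -0.008, "z": 0, "ax": 0, "ay": 0, "az": 0, "jaw": -1},
  {"x": -0.075, "y": -0.008, "z": 0, "ax": 0, "ay": 0, "az": 0, "jaw": -1},
  {"x": -0.1, "y": -0.008, "z": 0, "ax": 0, "ay": 0, "az": 0, "jaw": -1},
  {"x": -0.125, "y": -0.008, "z": 0, "ax": 0, "ay": 0, "az": 0, "jaw": -1},
  {"x": -0.15, "y": -0.008, "z": 0, "ax": 0, "ay": 0, "az": 0, "jaw": -1},
  {"x": -0.17, "y": -0.008, "z": 0, "ax": 0, "ay": 0, "az": 0, "jaw": -1},
  {"x": -0.19, "y": -0.008, "z": 0, "ax": 0, "ay": 0, "az": 0, "jaw": -1},
  {"x": -0.2, "y": -0.008, "z": 0, "ax": 0, "ay": 0, "az": 0, "jaw": -1},
  {"x": -0.2, "y": -0.008, "z": 0, "ax": 0, "ay": 0, "az": 0, "jaw": -1},
])

```text
time: 9.15
tool_pos: [438.5, -138.1, 280.8]
tcp_rot: [3.142, -0.0, 2.672]
contact_force: [0.4, -0.4, -3.7]
grip_width: 26.4
finger_force: 29.4
```

Run:
```python
import pickle; from h import *
from plant import bot
o=bot.get_obs(); print(o['tool_pos'],o['contact_force'])
ims=[]
for n in ['scene','side']:
    p,z=bot.capture(n); c=bot.camera_model(n); q=c['R']@np.array([445,-140,280])+c['t']; u,v=(q[:2]/q[2]*f(c)+[c['cx'],c['cy']]).astype(int)
    ims.append(cv2.resize(p[v-25:v+35,u-30:u+30],None,fx=6.6,fy=8,interpolation=cv2.INTER_CUBIC))
cv2.imwrite('pics/h2.png',np.hstack(ims)[:,:,::-1])
```

```text
[ 438.50108432 -138.07027765  280.84312701] [ 0.36581309 -0.4038131  -3.67514592]
```

View pics/h2.png

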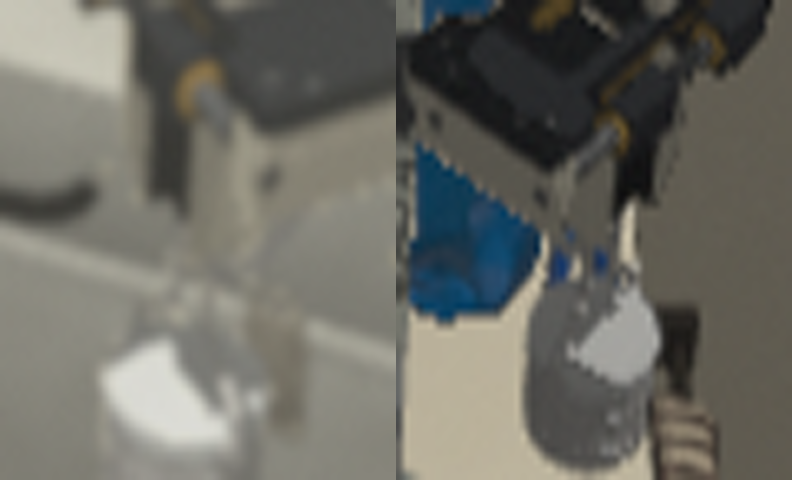

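The picture shows the eye right at the hook tip with no visible offset (blurred), and there's no contact force. I'll go in the remaining 20 mm slowly.

Request:
send_rows([
  {"x": -0.01, "y": 0.002, "z": 0, "ax": 0, "ay": 0, "az": 0, "jaw": -1},
  {"x": -0.02, "y": 0.002, "z": 0, "ax": 0, "ay": 0, "az": 0, "jaw": -1},
  {"x": -0.034, "y": 0.002, "z": 0, "ax": 0, "ay": 0, "az": 0, "jaw": -1},
  {"x": -0.048, "y": 0.002, "z": 0, "ax": 0, "ay": 0, "az": 0, "jaw": -1},
  {"x": -0.062, "y": 0.002, "z": 0, "ax": 0, "ay": 0, "az": 0, "jaw": -1},
  {"x": -0.076, "y": 0.002, "z": 0, "ax": 0, "ay": 0, "az": 0, "jaw": -1},
  {"x": -0.088, "y": 0.002, "z": 0, "ax": 0, "ay": 0, "az": 0, "jaw": -1},
  {"x": -0.096, "y": 0.002, "z": 0, "ax": 0, "ay": 0, "az": 0, "jaw": -1},
  {"x": -0.1, "y": 0.002, "z": 0, "ax": 0, "ay": 0, "az": 0, "jaw": -1},
  {"x": -0.1, "y": 0.002, "z": 0, "ax": 0, "ay": 0, "az": 0, "jaw": -1},
])

```text
time: 10.5
tool_pos: [456.5, -146.7, 280.9]
tcp_rot: [3.142, -0.0, 2.672]
contact_force: [0.3, -0.3, -3.4]
grip_width: 26.2
finger_force: 29.4
```

Request:
send_rows([
  {"x": 0, "y": 0, "z": 0.008, "ax": 0, "ay": 0, "az": 0, "jaw": -1},
  {"x": 0, "y": 0, "z": 0.02, "ax": 0, "ay": 0, "az": 0, "jaw": -1},
  {"x": 0, "y": 0, "z": 0.033, "ax": 0, "ay": 0, "az": 0, "jaw": -1},
  {"x": 0, "y": 0, "z": 0.046, "ax": 0, "ay": 0, "az": 0, "jaw": -1},
  {"x": 0, "y": 0, "z": 0.059, "ax": 0, "ay": 0, "az": 0, "jaw": -1},
  {"x": 0, "y": 0, "z": 0.072, "ax": 0, "ay": 0, "az": 0, "jaw": -1},
  {"x": 0, "y": 0, "z": 0.085, "ax": 0, "ay": 0, "az": 0, "jaw": -1},
  {"x": 0, "y": 0, "z": 0.095, "ax": 0, "ay": 0, "az": 0, "jaw": -1},
  {"x": 0, "y": 0, "z": 0.1, "ax": 0, "ay": 0, "az": 0, "jaw": -1},
  {"x": 0, "y": 0, "z": 0.1, "ax": 0, "ay": 0, "az": 0, "jaw": -1},
])

```text
time: 11.75
tool_pos: [456.5, -146.7, 260.9]
tcp_rot: [3.142, -0.0, 2.672]
contact_force: [0.4, 0.1, -2.6]
grip_width: 26.6
finger_force: 29.4
```

Request:
send_rows([
  {"x": 0, "y": 0, "z": 0.005, "ax": 0, "ay": 0, "az": 0, "jaw": -1},
  {"x": 0, "y": 0, "z": 0.014, "ax": 0, "ay": 0, "az": 0, "jaw": -1},
  {"x": 0, "y": 0, "z": 0.024, "ax": 0, "ay": 0, "az": 0, "jaw": -1},
  {"x": 0, "y": 0, "z": 0.034, "ax": 0, "ay": 0, "az": 0, "jaw": -1},
  {"x": 0, "y": 0, "z": 0.044, "ax": 0, "ay": 0, "az": 0, "jaw": -1},
  {"x": 0, "y": 0, "z": 0.054, "ax": 0, "ay": 0, "az": 0, "jaw": -1},
  {"x": 0, "y": 0, "z": 0.064, "ax": 0, "ay": 0, "az": 0, "jaw": -1},
  {"x": 0, "y": 0, "z": 0.072, "ax": 0, "ay": 0, "az": 0, "jaw": -1},
  {"x": 0, "y": 0, "z": 0.075, "ax": 0, "ay": 0, "az": 0, "jaw": -1},
  {"x": 0, "y": 0, "z": 0.075, "ax": 0, "ay": 0, "az": 0, "jaw": -1},
])

```text
time: 13.0
tool_pos: [456.5, -146.7, 245.9]
tcp_rot: [3.141, 0.0, 2.672]
contact_force: [0.4, 0.0, -2.6]
grip_width: 26.5
finger_force: 29.4
```

Run:
```python
from plant import bot
o=bot.get_obs(); print(o['tool_pos'],o['contact_force'],o['moment'],o['tcp_rot'])
```

```text
[ 456.50239401 -146.73088299  245.92464854] [ 0.41027314  0.01943617 -2.55469728] [0.02193133 0.02950892 0.04378404] [3.14149057e+00 2.63233795e-05 2.67211512e+00]
```

Request:
send_rows([
  {"x": 0, "y": 0, "z": 0.008, "ax": 0, "ay": 0, "az": 0, "jaw": -1},
  {"x": 0, "y": 0, "z": 0.02, "ax": 0, "ay": 0, "az": 0, "jaw": -1},
  {"x": 0, "y": 0, "z": 0.033, "ax": 0, "ay": 0, "az": 0, "jaw": -1},
  {"x": 0, "y": 0, "z": 0.046, "ax": 0, "ay": 0, "az": 0, "jaw": -1},
  {"x": 0, "y": 0, "z": 0.059, "ax": 0, "ay": 0, "az": 0, "jaw": -1},
  {"x": 0, "y": 0, "z": 0.072, "ax": 0, "ay": 0, "az": 0, "jaw": -1},
  {"x": 0, "y": 0, "z": 0.085, "ax": 0, "ay": 0, "az": 0, "jaw": -1},
  {"x": 0, "y": 0, "z": 0.095, "ax": 0, "ay": 0, "az": 0, "jaw": -1},
  {"x": 0, "y": 0, "z": 0.1, "ax": 0, "ay": 0, "az": 0, "jaw": -1},
  {"x": 0, "y": 0, "z": 0.1, "ax": 0, "ay": 0, "az": 0, "jaw": -1},
])

```text
time: 14.25
tool_pos: [456.5, -146.7, 225.9]
tcp_rot: [3.141, 0.0, 2.672]
contact_force: [-0.8, -0.1, -0.2]
grip_width: 26.3
finger_force: 29.4
```

Run:
```python
from plant import bot
import numpy as np
F=[]
for i in range(8):
    bot.capture('wrist'); o=bot.get_obs(); F.append(o['contact_force'])
print(o['tool_pos'],np.mean(F,0),np.std(F,0),o['moment'])
```

```text
[ 456.52482892 -146.73217911  225.96513209] [-0.11390384  0.15986209 -1.10503111] [0.35098639 0.39963754 0.31715034] [-0.04746257  0.02363926  0.03850912]
```

Request:
send_rows([
  {"x": 0, "y": 0, "z": 0.005, "ax": 0, "ay": 0, "az": 0, "jaw": -1},
  {"x": 0, "y": 0, "z": 0.013, "ax": 0, "ay": 0, "az": 0, "jaw": -1},
  {"x": 0, "y": 0, "z": 0.023, "ax": 0, "ay": 0, "az": 0, "jaw": -1},
  {"x": 0, "y": 0, "z": 0.033, "ax": 0, "ay": 0, "az": 0, "jaw": -1},
  {"x": 0, "y": 0, "z": 0.043, "ax": 0, "ay": 0, "az": 0, "jaw": -1},
  {"x": 0, "y": 0, "z": 0.052, "ax": 0, "ay": 0, "az": 0, "jaw": -1},
  {"x": 0, "y": 0, "z": 0.058, "ax": 0, "ay": 0, "az": 0, "jaw": -1},
  {"x": 0, "y": 0, "z": 0.06, "ax": 0, "ay": 0, "az": 0, "jaw": -1},
  {"x": 0, "y": 0, "z": 0.06, "ax": 0, "ay": 0, "az": 0, "jaw": -1},
  {"x": 0, "y": 0, "z": 0.06, "ax": 0, "ay": 0, "az": 0, "jaw": -1},
])

```text
time: 15.9
tool_pos: [456.5, -146.7, 214.0]
tcp_rot: [3.141, 0.0, 2.672]
contact_force: [-0.1, -0.2, -0.2]
grip_width: 26.5
finger_force: 29.4
```

```bash
cat > fs.py <<'E'
from plant import bot
import numpy as np
F=[]
for i in range(16):
    bot.capture('wrist'); o=bot.get_obs(); F.append(o['contact_force'])
print(o['tool_pos'],np.mean(F,0),np.std(F,0)/4,o['grip_width'],o['finger_force'],o['time'])
E
python3 fs.py
```

```text
[ 456.50519642 -146.76497579  213.9289524 ] [-0.13671876 -0.16251839 -0.13380804] [0.12316684 0.13790319 0.10566281] 26.640690843512765 29.41512088989839 16.7
```

Request:
send_rows([
  {"x": 0, "y": 0, "z": 0, "ax": 0, "ay": 0, "az": 0, "jaw": -0.3},
  {"x": 0, "y": 0, "z": 0, "ax": 0, "ay": 0, "az": 0, "jaw": -0.1},
  {"x": 0, "y": 0, "z": 0, "ax": 0, "ay": 0, "az": 0, "jaw": 0.1},
  {"x": 0, "y": 0, "z": 0, "ax": 0, "ay": 0, "az": 0, "jaw": 0.2},
  {"x": 0, "y": 0, "z": 0, "ax": 0, "ay": 0, "az": 0, "jaw": 0.2},
  {"x": 0, "y": 0, "z": 0, "ax": 0, "ay": 0, "az": 0, "jaw": 0.2},
  {"x": 0, "y": 0, "z": 0, "ax": 0, "ay": 0, "az": 0, "jaw": 0.2},
  {"x": 0, "y": 0, "z": 0, "ax": 0, "ay": 0, "az": 0, "jaw": 0.2},
  {"x": 0, "y": 0, "z": 0, "ax": 0, "ay": 0, "az": 0, "jaw": 0.2},
  {"x": 0, "y": 0, "z": 0, "ax": 0, "ay": 0, "az": 0, "jaw": 0.2},
])

```text
time: 17.95
tool_pos: [456.5, -146.7, 213.9]
tcp_rot: [3.142, -0.0, 2.672]
contact_force: [-0.3, -0.1, -0.2]
grip_width: 55.0
finger_force: 0.0
```

Request:
send_rows([
  {"x": 0, "y": 0, "z": 0, "ax": 0, "ay": 0, "az": 0, "jaw": 0.2},
  {"x": 0, "y": 0, "z": 0, "ax": 0, "ay": 0, "az": 0, "jaw": 0.2},
  {"x": 0, "y": 0, "z": 0, "ax": 0, "ay": 0, "az": 0, "jaw": 0.2},
  {"x": 0, "y": 0, "z": 0, "ax": 0, "ay": 0, "az": 0, "jaw": 0.2},
  {"x": 0, "y": 0, "z": 0, "ax": 0, "ay": 0, "az": 0, "jaw": 0.2},
  {"x": 0, "y": 0, "z": 0, "ax": 0, "ay": 0, "az": 0, "jaw": 0.2},
  {"x": 0, "y": 0, "z": 0, "ax": 0, "ay": 0, "az": 0, "jaw": 0.2},
  {"x": 0, "y": 0, "z": 0, "ax": 0, "ay": 0, "az": 0, "jaw": 0.2},
  {"x": 0, "y": 0, "z": 0, "ax": 0, "ay": 0, "az": 0, "jaw": 0.2},
  {"x": 0, "y": 0, "z": 0, "ax": 0, "ay": 0, "az": 0, "jaw": 0.2},
])

```text
time: 19.2
tool_pos: [456.5, -146.8, 213.9]
tcp_rot: [3.142, 0.0, 2.672]
contact_force: [0.1, 0.2, 0.1]
grip_width: 54.9
finger_force: 0.0
```

```bash
python3 look.py w4
python3 - <<'E'
import pickle; from h import *
from plant import bot
ims=[pickle.load(open('w4.pkl','rb'))[1][130:420,180:380]]
ims=[cv2.resize(ims[0],(330,480))]
tp=np.array([456.5,-146.7])
for n in ['scene','side']:
    p,z=bot.capture(n); c=bot.camera_model(n); X=cloud(c,z); q=c['R']@np.array([456,-147,200])+c['t']; u,v=(q[:2]/q[2]*f(c)+[c['cx'],c['cy']]).astype(int)
    m=(z>0)&(np.hypot(X[...,0]-tp[0],X[...,1]-tp[1])<36)&(X[...,2]>90)&(X[...,2]<160); print(n,X[m].min(0),X[m].max(0))
    ims.append(cv2.resize(p[v-35:v+45,u-19:u+19],None,fx=6,fy=6,interpolation=cv2.INTER_CUBIC))
cv2.imwrite('pics/h3.png',np.hstack(ims)[:,:,::-1])
E
```

```text
[ 456.5 -146.8  213.9] [3.142 0.    2.672] [-0.47  0.27  1.66  0.    1.21 -1.57] 19.2 F [0.08 0.21 0.06] 54.9061401517866 0.0
scene [ 426.04518636 -178.65502647  106.79474589] [ 486.16269928 -117.7379814   159.89939196]
side [ 431.94172744 -177.66418589  110.75868989] [ 489.57005695 -114.74326749  159.99472074]
```

View pics/h3.png

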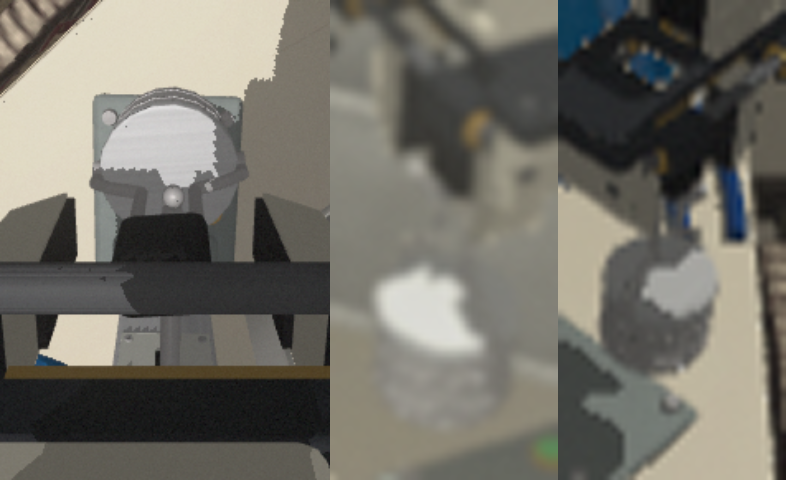

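The wrist part of the picture (left) shows the pot hanging free on the hook tip ball at (172,196), with the open fingers clear on both sides. I'll wait a bit longer, checking for stillness, before regripping.

Request:
send_rows([
  {"x": 0, "y": 0, "z": 0, "ax": 0, "ay": 0, "az": 0, "jaw": 0.2},
  {"x": 0, "y": 0, "z": 0, "ax": 0, "ay": 0, "az": 0, "jaw": 0.2},
  {"x": 0, "y": 0, "z": 0, "ax": 0, "ay": 0, "az": 0, "jaw": 0.2},
  {"x": 0, "y": 0, "z": 0, "ax": 0, "ay": 0, "az": 0, "jaw": 0.2},
  {"x": 0, "y": 0, "z": 0, "ax": 0, "ay": 0, "az": 0, "jaw": 0.2},
  {"x": 0, "y": 0, "z": 0, "ax": 0, "ay": 0, "az": 0, "jaw": 0.2},
  {"x": 0, "y": 0, "z": 0, "ax": 0, "ay": 0, "az": 0, "jaw": 0.2},
  {"x": 0, "y": 0, "z": 0, "ax": 0, "ay": 0, "az": 0, "jaw": 0.2},
  {"x": 0, "y": 0, "z": 0, "ax": 0, "ay": 0, "az": 0, "jaw": 0.2},
  {"x": 0, "y": 0, "z": 0, "ax": 0, "ay": 0, "az": 0, "jaw": 0.2},
])

```text
time: 20.6
tool_pos: [456.5, -146.7, 213.9]
tcp_rot: [3.142, 0.0, 2.672]
contact_force: [0.1, 0.6, -0.5]
grip_width: 55.0
finger_force: 0.0
```

Run:
```python
import pickle; from h import *
from plant import bot
o0,p0,z0,_=pickle.load(open('w4.pkl','rb'))
o=bot.get_obs()
P=[bot.capture('wrist') for i in range(8)]
for p,z in [(p0,z0)]+P:
    c=wristcam(bot.camera_model('wrist'),o); X=cloud(c,z); T=(X-o['tool_pos'])@rot(o)
    m=np.zeros((420,560),bool); m[230:292,240:320]=1; m&=(p.max(2)<60)&(T[...,2]>-20)&(T[...,2]<15)
    sh,_=cv2.phaseCorrelate(np.float32(P[0][0][190:290,230:340,1]),np.float32(p[190:290,230:340,1]))
    g=T[m]; r=cv2.minAreaRect(g[:,:2].astype(np.float32)); print(np.round(sh,3),m.sum(),g.mean(0).round(2),np.round(r[0],1),np.round(r[1],1),round(r[2],1),np.median(g[:,2]))
print(o['time'])
```

```text
[ 0.032 -0.031] 552 [  8.31  -1.56 -14.42] [ 4.9 -1.8] [26.1  9.5] 87.0 -14.340801632699435
[0. 0.] 557 [  8.31  -1.44 -14.43] [ 4.9 -1.8] [26.  10.2] 88.2 -14.460965426443627
[ 0.015 -0.025] 561 [  8.32  -1.6  -14.48] [ 4.8 -1.7] [25.9 10. ] 87.6 -14.519150736798283
[ 0.003 -0.014] 559 [  8.3   -1.48 -14.41] [ 4.9 -1.7] [26.  10.3] 88.6 -14.347178917915969
[ 0.019 -0.031] 550 [  8.29  -1.42 -14.31] [ 5.1 -1.8] [26.  10.5] 88.2 -14.222877114385849
[-0.004 -0.011] 550 [  8.31  -1.44 -14.42] [ 4.9 -1.8] [26.1 10.2] 88.3 -14.257267592788416
[ 0.002 -0.014] 559 [  8.3   -1.52 -14.48] [ 5.1 -1.9] [26.2  9.1] 87.3 -14.346619679442552
[ 0.024 -0.029] 553 [  8.26  -1.62 -14.39] [ 5.  -1.8] [26.   9.8] 87.2 -14.235726415239272
[ 0.006 -0.029] 555 [  8.31  -1.45 -14.44] [ 4.9 -1.8] [26.   9.6] 87.4 -14.405998827860097
20.6
```

The pot is completely still. The grip sits at tool y −1.8 mm, so I'll recentre, regrip, and lift at 2 cm/s.

Request:
send_rows([
  {"x": 0, "y": -0.004, "z": 0, "ax": 0, "ay": 0, "az": 0, "jaw": 0.2},
  {"x": 0, "y": -0.009, "z": 0, "ax": 0, "ay": 0, "az": 0, "jaw": 0.1},
  {"x": 0, "y": -0.009, "z": 0, "ax": 0, "ay": 0, "az": 0, "jaw": 0},
  {"x": 0, "y": -0.009, "z": 0, "ax": 0, "ay": 0, "az": 0, "jaw": -0.1},
  {"x": 0, "y": -0.009, "z": 0, "ax": 0, "ay": 0, "az": 0, "jaw": -0.2},
  {"x": 0, "y": -0.009, "z": 0, "ax": 0, "ay": 0, "az": 0, "jaw": -0.3},
  {"x": 0, "y": -0.009, "z": 0, "ax": 0, "ay": 0, "az": 0, "jaw": -0.36},
  {"x": 0, "y": -0.009, "z": 0, "ax": 0, "ay": 0, "az": 0, "jaw": -0.4},
  {"x": 0, "y": -0.009, "z": 0, "ax": 0, "ay": 0, "az": 0, "jaw": -1},
  {"x": 0, "y": -0.009, "z": 0, "ax": 0, "ay": 0, "az": 0, "jaw": -1},
])

```text
time: 22.25
tool_pos: [455.9, -148.4, 214.0]
tcp_rot: [3.141, 0.001, 2.672]
contact_force: [1.1, 0.9, -0.5]
grip_width: 26.0
finger_force: 30.0
```

Request:
send_rows([
  {"x": 0, "y": 0, "z": 0, "ax": 0, "ay": 0, "az": 0, "jaw": -1},
  {"x": 0, "y": 0, "z": 0, "ax": 0, "ay": 0, "az": 0, "jaw": -1},
  {"x": 0, "y": 0, "z": -0.004, "ax": 0, "ay": 0, "az": 0, "jaw": -1},
  {"x": 0, "y": 0, "z": -0.012, "ax": 0, "ay": 0, "az": 0, "jaw": -1},
  {"x": 0, "y": 0, "z": -0.024, "ax": 0, "ay": 0, "az": 0, "jaw": -1},
  {"x": 0, "y": 0, "z": -0.037, "ax": 0, "ay": 0, "az": 0, "jaw": -1},
  {"x": 0, "y": 0, "z": -0.05, "ax": 0, "ay": 0, "az": 0, "jaw": -1},
  {"x": 0, "y": 0, "z": -0.06, "ax": 0, "ay": 0, "az": 0, "jaw": -1},
  {"x": 0, "y": 0, "z": -0.065, "ax": 0, "ay": 0, "az": 0, "jaw": -1},
  {"x": 0, "y": 0, "z": -0.065, "ax": 0, "ay": 0, "az": 0, "jaw": -1},
])

```text
time: 23.5
tool_pos: [455.7, -148.4, 226.9]
tcp_rot: [3.142, 0.0, 2.672]
contact_force: [4.1, 0.0, -2.4]
grip_width: 25.8
finger_force: 30.0
```

Run:
```python
from plant import bot
import numpy as np, pickle; from h import *
F=[]
for i in range(8):
    p,z=bot.capture('wrist'); o=bot.get_obs(); F.append(np.r_[o['contact_force'],o['moment']])
print(o['tool_pos'],np.mean(F,0).round(2))
p0=pickle.load(open('w4.pkl','rb'))[1]
print(cv2.phaseCorrelate(np.float32(p0[190:290,230:340,1]),np.float32(p[190:290,230:340,1])))
cv2.imwrite('pics/h4.png',cv2.resize(np.hstack([p0[150:420,190:370],p[150:420,190:370]]),None,fx=2,fy=2)[:,:,::-1])
```

```text
[ 455.69829724 -148.33707876  226.8693452 ] [ 3.88  0.5  -0.88  0.1  -0.69 -0.02]
((-0.2732153872005725, -2.756569864244348), 0.3519468558629354)
```

View pics/h4.png

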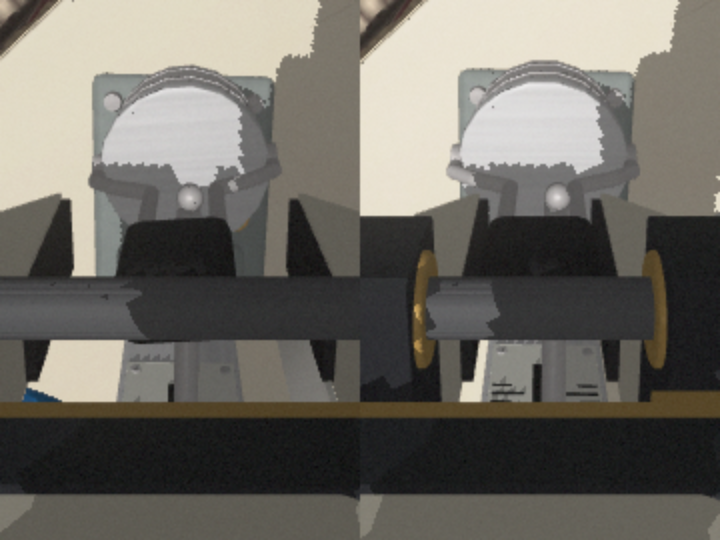

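The right image shows the pot regripped with the tip ball at (558,197), centred between the bail legs. There is a sideways force of about 3.9 N toward world +x, so I'll give way in that direction to relieve it before lifting further.

Request:
send_rows([
  {"x": -0.001, "y": 0.0005, "z": 0, "ax": 0, "ay": 0, "az": 0, "jaw": -1},
  {"x": -0.002, "y": 0.001, "z": 0, "ax": 0, "ay": 0, "az": 0, "jaw": -1},
  {"x": -0.003, "y": 0.002, "z": 0, "ax": 0, "ay": 0, "az": 0, "jaw": -1},
  {"x": -0.004, "y": 0.003, "z": 0, "ax": 0, "ay": 0, "az": 0, "jaw": -1},
  {"x": -0.005, "y": 0.004, "z": 0, "ax": 0, "ay": 0, "az": 0, "jaw": -1},
  {"x": -0.006, "y": 0.004, "z": 0, "ax": 0, "ay": 0, "az": 0, "jaw": -1},
  {"x": -0.007, "y": 0.005, "z": 0, "ax": 0, "ay": 0, "az": 0, "jaw": -1},
  {"x": -0.007, "y": 0.005, "z": 0, "ax": 0, "ay": 0, "az": 0, "jaw": -1},
  {"x": -0.007, "y": 0.005, "z": 0, "ax": 0, "ay": 0, "az": 0, "jaw": -1},
  {"x": -0.007, "y": 0.005, "z": 0, "ax": 0, "ay": 0, "az": 0, "jaw": -1},
])

```text
time: 25.15
tool_pos: [457.1, -147.9, 226.8]
tcp_rot: [3.141, -0.001, 2.672]
contact_force: [-3.4, 0.2, -1.8]
grip_width: 26.1
finger_force: 30.0
```

```bash
python3 fs.py
```

```text
[ 457.33828985 -147.99411629  226.87357702] [-4.31496812  1.04450894 -0.86499083] [0.16084632 0.15666398 0.13912059] 25.673620804191227 29.99597668647766 25.95
```

The force reversed to −4.3 N, so the contact is laterally stiff. I'll go back halfway.

Request:
send_rows([
  {"x": 0.001, "y": 0, "z": 0, "ax": 0, "ay": 0, "az": 0, "jaw": -1},
  {"x": 0.002, "y": -0.001, "z": 0, "ax": 0, "ay": 0, "az": 0, "jaw": -1},
  {"x": 0.003, "y": -0.001, "z": 0, "ax": 0, "ay": 0, "az": 0, "jaw": -1},
  {"x": 0.004, "y": -0.001, "z": 0, "ax": 0, "ay": 0, "az": 0, "jaw": -1},
  {"x": 0.004, "y": -0.001, "z": 0, "ax": 0, "ay": 0, "az": 0, "jaw": -1},
  {"x": 0.004, "y": -0.001, "z": 0, "ax": 0, "ay": 0, "az": 0, "jaw": -1},
  {"x": 0.004, "y": -0.001, "z": 0, "ax": 0, "ay": 0, "az": 0, "jaw": -1},
  {"x": 0.004, "y": -0.001, "z": 0, "ax": 0, "ay": 0, "az": 0, "jaw": -1},
  {"x": 0.004, "y": -0.001, "z": 0, "ax": 0, "ay": 0, "az": 0, "jaw": -1},
  {"x": 0.004, "y": -0.001, "z": 0, "ax": 0, "ay": 0, "az": 0, "jaw": -1},
])

```text
time: 27.2
tool_pos: [456.7, -148.0, 227.0]
tcp_rot: [3.142, 0.0, 2.672]
contact_force: [0.5, 1.1, -0.4]
grip_width: 25.9
finger_force: 30.0
```

```bash
python3 fs.py
```

```text
[ 456.59338072 -147.9221964   226.91035992] [ 0.36140146  0.90727125 -0.91204262] [0.15338884 0.14923212 0.13908847] 26.393197654789603 29.984817802906036 28.0
```

Lateral force is now about 1 N. I'll keep lifting at 2 cm/s.

Request:
send_rows([
  {"x": 0, "y": 0, "z": -0.004, "ax": 0, "ay": 0, "az": 0, "jaw": -1},
  {"x": 0, "y": 0, "z": -0.012, "ax": 0, "ay": 0, "az": 0, "jaw": -1},
  {"x": 0, "y": 0, "z": -0.022, "ax": 0, "ay": 0, "az": 0, "jaw": -1},
  {"x": 0, "y": 0, "z": -0.034, "ax": 0, "ay": 0, "az": 0, "jaw": -1},
  {"x": 0, "y": 0, "z": -0.046, "ax": 0, "ay": 0, "az": 0, "jaw": -1},
  {"x": 0, "y": 0, "z": -0.058, "ax": 0, "ay": 0, "az": 0, "jaw": -1},
  {"x": 0, "y": 0, "z": -0.068, "ax": 0, "ay": 0, "az": 0, "jaw": -1},
  {"x": 0, "y": 0, "z": -0.074, "ax": 0, "ay": 0, "az": 0, "jaw": -1},
  {"x": 0, "y": 0, "z": -0.075, "ax": 0, "ay": 0, "az": 0, "jaw": -1},
  {"x": 0, "y": 0, "z": -0.075, "ax": 0, "ay": 0, "az": 0, "jaw": -1},
])

```text
time: 29.25
tool_pos: [456.5, -147.9, 241.8]
tcp_rot: [3.142, -0.0, 2.672]
contact_force: [0.1, 0.7, -1.1]
grip_width: 25.9
finger_force: 30.0
```

Request:
send_rows([
  {"x": 0, "y": 0, "z": -0.004, "ax": 0, "ay": 0, "az": 0, "jaw": -1},
  {"x": 0, "y": 0, "z": -0.012, "ax": 0, "ay": 0, "az": 0, "jaw": -1},
  {"x": 0, "y": 0, "z": -0.022, "ax": 0, "ay": 0, "az": 0, "jaw": -1},
  {"x": 0, "y": 0, "z": -0.034, "ax": 0, "ay": 0, "az": 0, "jaw": -1},
  {"x": 0, "y": 0, "z": -0.046, "ax": 0, "ay": 0, "az": 0, "jaw": -1},
  {"x": 0, "y": 0, "z": -0.058, "ax": 0, "ay": 0, "az": 0, "jaw": -1},
  {"x": 0, "y": 0, "z": -0.07, "ax": 0, "ay": 0, "az": 0, "jaw": -1},
  {"x": 0, "y": 0, "z": -0.08, "ax": 0, "ay": 0, "az": 0, "jaw": -1},
  {"x": 0, "y": 0, "z": -0.085, "ax": 0, "ay": 0, "az": 0, "jaw": -1},
  {"x": 0, "y": 0, "z": -0.085, "ax": 0, "ay": 0, "az": 0, "jaw": -1},
])

```text
time: 30.5
tool_pos: [456.6, -147.9, 258.9]
tcp_rot: [3.142, -0.0, 2.672]
contact_force: [-0.3, 0.7, -3.5]
grip_width: 25.9
finger_force: 30.0
```

```bash
python3 fs.py
```

```text
[ 456.58183172 -147.8752982   258.90220814] [ 0.13639117 -0.11700393 -3.65130191] [0.07384479 0.13095429 0.09316025] 26.133297165800002 29.986614882946014 31.3
```

The pot is off the hook, and the pot's full weight is back in the hand. I'll raise it, then back out.

Request:
send_rows([
  {"x": 0, "y": 0, "z": -0.008, "ax": 0, "ay": 0, "az": 0, "jaw": -1},
  {"x": 0, "y": 0, "z": -0.02, "ax": 0, "ay": 0, "az": 0, "jaw": -1},
  {"x": 0, "y": 0, "z": -0.034, "ax": 0, "ay": 0, "az": 0, "jaw": -1},
  {"x": 0, "y": 0, "z": -0.048, "ax": 0, "ay": 0, "az": 0, "jaw": -1},
  {"x": 0, "y": 0, "z": -0.062, "ax": 0, "ay": 0, "az": 0, "jaw": -1},
  {"x": 0, "y": 0, "z": -0.076, "ax": 0, "ay": 0, "az": 0, "jaw": -1},
  {"x": 0, "y": 0, "z": -0.09, "ax": 0, "ay": 0, "az": 0, "jaw": -1},
  {"x": 0, "y": 0, "z": -0.104, "ax": 0, "ay": 0, "az": 0, "jaw": -1},
  {"x": 0, "y": 0, "z": -0.112, "ax": 0, "ay": 0, "az": 0, "jaw": -1},
  {"x": 0, "y": 0, "z": -0.112, "ax": 0, "ay": 0, "az": 0, "jaw": -1},
])

```text
time: 32.55
tool_pos: [456.6, -147.9, 281.4]
tcp_rot: [3.142, 0.0, 2.672]
contact_force: [0.1, -0.6, -2.9]
grip_width: 25.6
finger_force: 30.0
```

Request:
send_rows([
  {"x": 0.015, "y": 0, "z": 0, "ax": 0, "ay": 0, "az": 0, "jaw": -1},
  {"x": 0.04, "y": 0, "z": 0, "ax": 0, "ay": 0, "az": 0, "jaw": -1},
  {"x": 0.07, "y": 0, "z": 0, "ax": 0, "ay": 0, "az": 0, "jaw": -1},
  {"x": 0.11, "y": 0, "z": 0, "ax": 0, "ay": 0, "az": 0, "jaw": -1},
  {"x": 0.16, "y": 0, "z": 0, "ax": 0, "ay": 0, "az": 0, "jaw": -1},
  {"x": 0.22, "y": 0, "z": 0, "ax": 0, "ay": 0, "az": 0, "jaw": -1},
  {"x": 0.28, "y": 0, "z": 0, "ax": 0, "ay": 0, "az": 0, "jaw": -1},
  {"x": 0.33, "y": 0, "z": 0, "ax": 0, "ay": 0, "az": 0, "jaw": -1},
  {"x": 0.35, "y": 0, "z": 0, "ax": 0, "ay": 0, "az": 0, "jaw": -1},
  {"x": 0.35, "y": 0, "z": 0, "ax": 0, "ay": 0, "az": 0, "jaw": -1},
])

```text
time: 33.8
tool_pos: [394.1, -116.2, 281.5]
tcp_rot: [3.141, 0.001, 2.672]
contact_force: [0.1, 0.7, -4.6]
grip_width: 25.9
finger_force: 30.0
```

Run:
```python
import pickle; from h import *
from plant import bot
o=bot.get_obs(); print(o['tool_pos'],o['tcp_rot'],o['joint_positions'],o['time'])
_,d=pickle.load(open('d0.pkl','rb'))
for n in ('scene','side'):
    p,z,c=d[n]; X=cloud(c,z)
    m=(z>0)&(X[...,2]>22)&(X[...,2]<30)&(X[...,0]>340)&(X[...,0]<500)&(X[...,1]>-60)&(X[...,1]<150)
    hsv=cv2.cvtColor(p,cv2.COLOR_RGB2HSV); m&=(hsv[...,0]>8)&(hsv[...,0]<22)&(hsv[...,1]>70)
    k,l,s,ce=cv2.connectedComponentsWithStats(m.astype(np.uint8)); i=1+s[1:,4].argmax(); mm=l==i
    r=cv2.minAreaRect(X[mm][:,:2].astype(np.float32)); print(n,mm.sum(),r); b=cv2.boxPoints(r); print(b.round(0).tolist())
    m=(z>0)&(X[...,2]>66)&(X[...,2]<78)&(abs(X[...,0]-462)<50)&(abs(X[...,1]-32)<50); print('jar',cv2.minEnclosingCircle(X[m][:,:2].astype(np.float32)))
```

```text
[ 394.10751208 -116.21423942  281.45215568] [3.14147646e+00 5.42346108e-04 2.67210884e+00] [-4.73874512e-01  8.51761273e-02  1.70426770e+00  1.21477347e-04
  1.35160700e+00 -1.57521344e+00] 33.8
scene 413 ((439.73309326171875, 54.95967483520508), (83.24681091308594, 147.17251586914062), 42.04230880737305)
[[360.0, 82.0], [458.0, -28.0], [520.0, 28.0], [421.0, 137.0]]
jar ((463.05853271484375, 30.402250289916992), 25.172021865844727)
side 464 ((435.8279113769531, 68.89698791503906), (81.97042083740234, 126.18443298339844), 41.39776611328125)
[[363.0, 89.0], [447.0, -6.0], [508.0, 49.0], [425.0, 143.0]]
jar ((467.7891845703125, 32.74593734741211), 24.61464500427246)
```

Request:
send_rows([
  {"x": 0.02, "y": 0.04, "z": 0.02, "ax": 0, "ay": 0, "az": 0, "jaw": -1},
  {"x": 0.05, "y": 0.12, "z": 0.06, "ax": 0, "ay": 0, "az": 0, "jaw": -1},
  {"x": 0.1, "y": 0.23, "z": 0.13, "ax": 0, "ay": 0, "az": 0, "jaw": -1},
  {"x": 0.15, "y": 0.35, "z": 0.21, "ax": 0, "ay": 0, "az": 0, "jaw": -1},
  {"x": 0.19, "y": 0.46, "z": 0.29, "ax": 0, "ay": 0, "az": 0, "jaw": -1},
  {"x": 0.23, "y": 0.54, "z": 0.35, "ax": 0, "ay": 0, "az": 0, "jaw": -1},
  {"x": 0.245, "y": 0.59, "z": 0.39, "ax": 0, "ay": 0, "az": 0, "jaw": -1},
  {"x": 0.25, "y": 0.6, "z": 0.4, "ax": 0, "ay": 0, "az": 0, "jaw": -1},
  {"x": 0.25, "y": 0.6, "z": 0.4, "ax": 0, "ay": 0, "az": 0, "jaw": -1},
  {"x": 0.25, "y": 0.6, "z": 0.4, "ax": 0, "ay": 0, "az": 0, "jaw": -1},
])

```text
time: 35.05
tool_pos: [404.1, 12.9, 201.7]
tcp_rot: [3.141, 0.001, 2.671]
contact_force: [0.0, -0.6, -4.4]
grip_width: 26.2
finger_force: 30.0
```

```bash
python3 look.py w5
python3 - <<'E'
import cv2; cv2.imwrite('pics/w5.png',cv2.resize(cv2.imread('pics/w5.png'),(784,588)))
E
```

```text
[404.1  12.9 201.7] [3.141e+00 1.000e-03 2.671e+00] [-0.16  0.15  1.87 -0.    1.13 -1.26] 35.05 F [ 0.01 -0.6  -4.42] 26.19847299615197 29.994110763072968
```

View pics/w5.png

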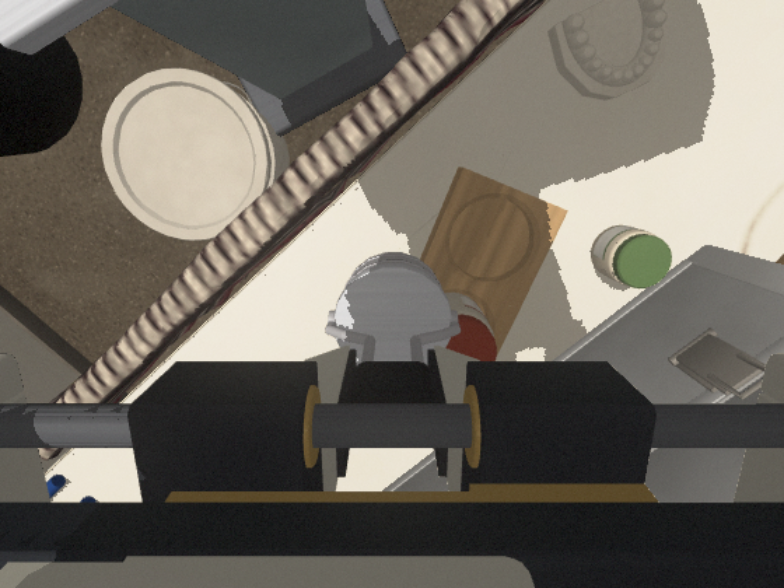

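The wrist view (enlarged 1.4×) shows the empty seat as a circle centred near (489,236), the jar's red lid at (470,338) and the held pot at (396,300). I'll measure the mouth of the seat and the pot's pose in the hand.

Run:
```python
import pickle; from h import *
o,p,z,c=pickle.load(open('w5.pkl','rb')); X=cloud(c,z); R=rot(o); T=(X-o['tool_pos'])@R
m=np.zeros((420,560),bool); m[125:212,308:392]=1
hsv=cv2.cvtColor(p,cv2.COLOR_RGB2HSV)
top=m&(X[...,2]>24)&(X[...,2]<29); print('rack top z',np.median(X[top][:,2]))
m&=(X[...,2]<np.median(X[top][:,2])-3.5)&(X[...,2]>6)
k,l,s,ce=cv2.connectedComponentsWithStats(m.astype(np.uint8))
for i in np.argsort(-s[1:,4])[:3]+1: print(s[i])
i=1+s[1:,4].argmax(); v,u=np.nonzero(l==i)
Q=np.array([plane(c,a,b,25.) for a,b in zip(u,v)]); print('floor z',np.median(X[l==i][:,2]))
print('centroid',Q.mean(0),'circ',cv2.minEnclosingCircle(Q[:,:2].astype(np.float32)),'eqdiam',)
h=cv2.convexHull(Q[:,:2].astype(np.float32)); print('ell',cv2.fitEllipse(h))
# lid in tool frame
L=(z>0)&(abs(T[...,1])<34)&(T[...,0]>5)&(T[...,0]<45)&(T[...,2]>50)&(T[...,2]<66)
q=T[L]; md=np.median(q[:,2]); q=q[abs(q[:,2]-md)<4]; A=np.c_[q[:,:2],np.ones(len(q))]; print('lid plane',len(q),md,np.linalg.lstsq(A,q[:,2],rcond=None)[0])
hh=cv2.convexHull(q[:,:2].astype(np.float32))[:,0]; hh=hh[hh[:,0]>14]
A=np.c_[2*hh,np.ones(len(hh))]; sol=np.linalg.lstsq(A,(hh**2).sum(1),rcond=None)[0]; print('lid circle',sol[:2],np.sqrt(sol[2]+sol[:2]@sol[:2]),'front x',q[:,0].max(),'y',q[:,1].min(),q[:,1].max())
```

```text
rack top z 26.07763182585039
[ 320  141   63   61 2868]
[308 125  20  47 110]
[318 208  19   4  40]
floor z 10.327264625108558
centroid [416.83810002  85.04057862  25.        ] circ ((417.5821838378906, 85.06126403808594), 31.259366989135742) eqdiam
ell ((417.6584167480469, 85.0904312133789), (61.203224182128906, 61.74726867675781), 164.68251037597656)
lid plane 2247 56.72014498447737 [ 2.66407103e-02 -4.06535976e-03  5.63545022e+01]
lid circle [-0.27077221 -0.64458554] 28.788650098332027 front x 28.351145113122254 y -31.26151924707604 29.889467989390447
```

Request:
send_rows([
  {"x": 0.01, "y": 0.03, "z": 0, "ax": 0, "ay": 0, "az": 0, "jaw": -1},
  {"x": 0.03, "y": 0.1, "z": 0.02, "ax": 0, "ay": 0, "az": 0, "jaw": -1},
  {"x": 0.06, "y": 0.19, "z": 0.07, "ax": 0, "ay": 0, "az": 0, "jaw": -1},
  {"x": 0.09, "y": 0.28, "z": 0.13, "ax": 0, "ay": 0, "az": 0, "jaw": -1},
  {"x": 0.107, "y": 0.34, "z": 0.2, "ax": 0, "ay": 0, "az": 0, "jaw": -1},
  {"x": 0.1115, "y": 0.356, "z": 0.26, "ax": 0, "ay": 0, "az": 0, "jaw": -1},
  {"x": 0.1115, "y": 0.356, "z": 0.3, "ax": 0, "ay": 0, "az": 0, "jaw": -1},
  {"x": 0.1115, "y": 0.356, "z": 0.31, "ax": 0, "ay": 0, "az": 0, "jaw": -1},
  {"x": 0.1115, "y": 0.356, "z": 0.31, "ax": 0, "ay": 0, "az": 0, "jaw": -1},
  {"x": 0.1115, "y": 0.356, "z": 0.31, "ax": 0, "ay": 0, "az": 0, "jaw": -1},
])

```text
time: 36.35
tool_pos: [416.5, 86.8, 139.7]
tcp_rot: [3.141, 0.001, 2.672]
contact_force: [1.0, -0.0, -4.1]
grip_width: 25.9
finger_force: 30.0
```

Request:
send_rows([
  {"x": 0, "y": 0, "z": 0.008, "ax": 0, "ay": 0, "az": 0, "jaw": -1},
  {"x": 0, "y": 0, "z": 0.018, "ax": 0, "ay": 0, "az": 0, "jaw": -1},
  {"x": 0, "y": 0, "z": 0.03, "ax": 0, "ay": 0, "az": 0, "jaw": -1},
  {"x": 0, "y": 0, "z": 0.042, "ax": 0, "ay": 0, "az": 0, "jaw": -1},
  {"x": 0, "y": 0, "z": 0.054, "ax": 0, "ay": 0, "az": 0, "jaw": -1},
  {"x": 0, "y": 0, "z": 0.064, "ax": 0, "ay": 0, "az": 0, "jaw": -1},
  {"x": 0, "y": 0, "z": 0.072, "ax": 0, "ay": 0, "az": 0, "jaw": -1},
  {"x": 0, "y": 0, "z": 0.075, "ax": 0, "ay": 0, "az": 0, "jaw": -1},
  {"x": 0, "y": 0, "z": 0.075, "ax": 0, "ay": 0, "az": 0, "jaw": -1},
  {"x": 0, "y": 0, "z": 0.075, "ax": 0, "ay": 0, "az": 0, "jaw": -1},
])

```text
time: 37.6
tool_pos: [416.2, 87.0, 124.4]
tcp_rot: [3.141, 0.0, 2.672]
contact_force: [-0.2, -0.3, -2.7]
grip_width: 25.9
finger_force: 30.0
```

```bash
python3 fs.py
```

```text
[416.16248331  87.00655694 124.33144165] [-0.14300417  0.05387213 -3.54665259] [0.11687279 0.11591312 0.10499842] 25.538927772309812 29.99470442533493 38.4
```

Request:
send_rows([
  {"x": 0, "y": -0.002, "z": 0.004, "ax": 0, "ay": 0, "az": 0, "jaw": -1},
  {"x": 0, "y": -0.002, "z": 0.01, "ax": 0, "ay": 0, "az": 0, "jaw": -1},
  {"x": 0, "y": -0.002, "z": 0.017, "ax": 0, "ay": 0, "az": 0, "jaw": -1},
  {"x": 0, "y": -0.002, "z": 0.024, "ax": 0, "ay": 0, "az": 0, "jaw": -1},
  {"x": 0, "y": -0.002, "z": 0.031, "ax": 0, "ay": 0, "az": 0, "jaw": -1},
  {"x": 0, "y": -0.002, "z": 0.037, "ax": 0, "ay": 0, "az": 0, "jaw": -1},
  {"x": 0, "y": -0.002, "z": 0.042, "ax": 0, "ay": 0, "az": 0, "jaw": -1},
  {"x": 0, "y": -0.002, "z": 0.045, "ax": 0, "ay": 0, "az": 0, "jaw": -1},
  {"x": 0, "y": -0.002, "z": 0.046, "ax": 0, "ay": 0, "az": 0, "jaw": -1},
  {"x": 0, "y": -0.002, "z": 0.046, "ax": 0, "ay": 0, "az": 0, "jaw": -1},
])

```text
time: 39.65
tool_pos: [416.0, 86.6, 115.1]
tcp_rot: [3.141, 0.0, 2.672]
contact_force: [-0.3, 0.3, -3.9]
grip_width: 25.7
finger_force: 30.0
```

```bash
python3 fs.py
```

```text
[415.9819854   86.64485639 115.1246874 ] [-0.02028947 -0.18113354 -3.63105734] [0.14300238 0.1351421  0.11615113] 25.988009000715696 29.99480903148651 40.45
```

Request:
send_rows([
  {"x": 0, "y": 0, "z": 0.001, "ax": 0, "ay": 0, "az": 0, "jaw": -1},
  {"x": 0, "y": 0, "z": 0.002, "ax": 0, "ay": 0, "az": 0, "jaw": -1},
  {"x": 0, "y": 0, "z": 0.003, "ax": 0, "ay": 0, "az": 0, "jaw": -1},
  {"x": 0, "y": 0, "z": 0.004, "ax": 0, "ay": 0, "az": 0, "jaw": -1},
  {"x": 0, "y": 0, "z": 0.005, "ax": 0, "ay": 0, "az": 0, "jaw": -1},
  {"x": 0, "y": 0, "z": 0.006, "ax": 0, "ay": 0, "az": 0, "jaw": -1},
  {"x": 0, "y": 0, "z": 0.006, "ax": 0, "ay": 0, "az": 0, "jaw": -1},
  {"x": 0, "y": 0, "z": 0.006, "ax": 0, "ay": 0, "az": 0, "jaw": -1},
  {"x": 0, "y": 0, "z": 0.006, "ax": 0, "ay": 0, "az": 0, "jaw": -1},
  {"x": 0, "y": 0, "z": 0.006, "ax": 0, "ay": 0, "az": 0, "jaw": -1},
])

```text
time: 41.7
tool_pos: [416.4, 86.8, 115.0]
tcp_rot: [3.141, 0.001, 2.672]
contact_force: [-2.5, 0.8, 11.4]
grip_width: 26.2
finger_force: 30.0
```

```bash
python3 fs.py
```

```text
[416.42216147  86.80339743 114.97230878] [-2.88807261  1.16247034 10.93401816] [0.12640416 0.11637165 0.09015476] 25.631395327385274 30.001240074634552 42.5
```

The pot touches the floor at the expected height, pressed with about 15 N. I'll ease up slightly and let go.

Request:
send_rows([
  {"x": 0, "y": 0, "z": -0.001, "ax": 0, "ay": 0, "az": 0, "jaw": -1},
  {"x": 0, "y": 0, "z": -0.002, "ax": 0, "ay": 0, "az": 0, "jaw": -1},
  {"x": 0, "y": 0, "z": -0.003, "ax": 0, "ay": 0, "az": 0, "jaw": -1},
  {"x": 0, "y": 0, "z": -0.003, "ax": 0, "ay": 0, "az": 0, "jaw": -1},
  {"x": 0, "y": 0, "z": -0.003, "ax": 0, "ay": 0, "az": 0, "jaw": -0.3},
  {"x": 0, "y": 0, "z": -0.003, "ax": 0, "ay": 0, "az": 0, "jaw": -0.1},
  {"x": 0, "y": 0, "z": -0.003, "ax": 0, "ay": 0, "az": 0, "jaw": 0.1},
  {"x": 0, "y": 0, "z": -0.003, "ax": 0, "ay": 0, "az": 0, "jaw": 0.3},
  {"x": 0, "y": 0, "z": -0.003, "ax": 0, "ay": 0, "az": 0, "jaw": 0.5},
  {"x": 0, "y": 0, "z": -0.003, "ax": 0, "ay": 0, "az": 0, "jaw": 0.5},
])

```text
time: 43.75
tool_pos: [416.0, 86.7, 114.5]
tcp_rot: [3.142, -0.0, 2.672]
contact_force: [0.5, -0.7, 0.5]
grip_width: 68.4
finger_force: 0.0
```

Request:
send_rows([
  {"x": 0, "y": 0, "z": -0.02, "ax": 0, "ay": 0, "az": 0, "jaw": 0.6},
  {"x": 0, "y": 0, "z": -0.07, "ax": 0, "ay": 0, "az": 0, "jaw": 0.6},
  {"x": 0, "y": 0, "z": -0.15, "ax": 0, "ay": 0, "az": 0, "jaw": 0.6},
  {"x": 0, "y": 0, "z": -0.25, "ax": 0, "ay": 0, "az": 0, "jaw": 0.6},
  {"x": 0, "y": 0, "z": -0.35, "ax": 0, "ay": 0, "az": 0, "jaw": 0.6},
  {"x": 0, "y": 0, "z": -0.43, "ax": 0, "ay": 0, "az": 0, "jaw": 0.6},
  {"x": 0, "y": 0, "z": -0.48, "ax": 0, "ay": 0, "az": 0, "jaw": 0.6},
  {"x": 0, "y": 0, "z": -0.5, "ax": 0, "ay": 0, "az": 0, "jaw": 0.6},
  {"x": 0, "y": 0, "z": -0.5, "ax": 0, "ay": 0, "az": 0, "jaw": 0.6},
  {"x": 0, "y": 0, "z": -0.5, "ax": 0, "ay": 0, "az": 0, "jaw": 0.6},
])

```text
time: 45.0
tool_pos: [415.7, 86.6, 214.0]
tcp_rot: [-3.141, -0.001, 2.672]
contact_force: [-0.9, 0.1, 0.5]
grip_width: 73.5
finger_force: 0.0
```

```bash
python3 look.py w6
python3 - <<'E'
import pickle; from h import *
o,p,z,c=pickle.load(open('w6.pkl','rb')); X=cloud(c,z)
L=(z>0)&(np.hypot(X[...,0]-417,X[...,1]-85)<36)&(X[...,2]>52)&(X[...,2]<64)
q=X[L]; md=np.median(q[:,2]); q=q[abs(q[:,2]-md)<2.5]; A=np.c_[q[:,:2]-[417,85],np.ones(len(q))]; print('lid plane',len(q),md,np.linalg.lstsq(A,q[:,2],rcond=None)[0])
print('lid',cv2.minEnclosingCircle(q[:,:2].astype(np.float32)))
g=X[(z>0)&(np.hypot(X[...,0]-417,X[...,1]-85)<30)&(X[...,2]>138)&(X[...,2]<160)]; print('grip top',len(g),np.median(g[:,2]),g.mean(0))
from plant import bot
P,Z=bot.capture('scene'); C=bot.camera_model('scene'); Y=cloud(C,Z)
m=(Z>0)&(np.hypot(Y[...,0]-457,Y[...,1]+147)<14)&(Y[...,2]>190)&(Y[...,2]<300); print('hook z',Y[m].min(0),Y[m].max(0))
E
```

```text
[415.7  86.6 214. ] [-3.141e+00 -1.000e-03  2.672e+00] [ 0.02  0.17  1.8   0.    1.17 -1.08] 45.0 F [-0.88  0.07  0.53] 73.53573830642489 0.0
lid plane 1896 58.17439501349543 [ 7.54912049e-04 -2.25935036e-03  5.81973534e+01]
lid ((413.7301940917969, 87.27359008789062), 31.281944274902344)
grip top 982 146.18428688597427 [414.75903733  86.82412543 145.69359957]
hook z [ 443.86284649 -155.35715146  253.26835783] [ 469.29038767 -141.83574246  265.27532979]
```

The pot sits level: the lid is at 58 mm, as expected with the underside at 10 mm. The hook is back at zero, and the arm is clear. Handing in.

```bash
python3 -c "
from plant import bot
print(bot.close_job())"
```

```text
the job is handed in; nothing more can be done
None
```

The pot was weighed hanging free and still on the hook (about 0.35 kg from the wrist force), then lifted off slowly and set level and fully home in the rack's empty seat; I handed the job in at about 45 s, and no verdict came back.

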